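Test the breaker and load the food warmer

ROBOT

A 6-joint arm with a two-finger parallel gripper is mounted at the origin on the work surface. World frame = base frame: x ahead of the robot, y to its left, z up, the work surface at z = 0. Lengths are in m, angles in rad, forces in N, time in s.
With the tool pointing down it reaches from about 0.375 to 0.925 m from the base axis. Payload 5.7 kg.
Tool frame: the origin (TCP) lies midway between the tips of the shut fingers; the grasp point (between the pads) lies 19 mm behind it; z points along the fingers, y is the direction in which the jaws open and shut (so a half turn about z gives the same grasp; the last joint's range is limited). The gripper opens to 88 mm and grips with 3 to 60 N. Pads are 20 mm wide; open, the fingers measure 115 mm over their backs; the gripper's body (75 mm by 178 mm) begins 61 mm behind the grasp point.
Start: joints at [-1.442, 0.359, 1.51, -0, 1.272, -0.115], TCP at [0.145, -0.582, 0.223] pointing down, gripper open.
Joint ranges: [-2.97, 2.97], [-1.01, 2.36], [0.21, 2.38], [-0.96, 4.11], [0.2, 2.71], [-2.98, 2.98]. Speed limits (rad/s): [2.39, 2.39, 3.14, 3.14, 3.14, 3.14].

INTERFACE

Orientations are given as a rotation vector (axis times angle).
In Python, from workcell import * gives the robot as it stands. The module is installed in compiled form; this text tells all that it offers.
- The arm moves only by the shell command python3 -m inch 'ROWS' [OPENING] [FORCE]. ROWS is JSON, a list of rows, each an object with "offset": the shift along the tool's x, y, z in units of 0.4 m (1.0 is 0.4 m), a list of three; "roll": the turn about the tool's z in units of 180 degrees (1.0 is 180 degrees). In form: [{"offset": [tx, ty, tz], "roll": roll}, ...]. A call has 1 to 20 rows; each row is the pose to reach, as a shift and turn from the pose measured when the call began, along the tool's axes at that moment, turning the shorter way round; what a row does not reach only later rows make up. A row lasts 1/10 s, in which the tool goes at most 50 mm and 8.59 degrees, less where a joint would pass 70% of its speed; a pose out of reach is approached as far as the arm can. A call with a number of a shift or a turn outside -1 to 1 is refused whole. A call with a gripper value outside its range is refused whole. OPENING is the finger opening in mm, from 0 to 87.8, set as the call begins (- or left out, the last holds). The fingers move at their own pace and stop on an object; FORCE is the grip in N (left out, the last holds). Time passes only in rows, so rows that repeat a pose let the fingers close. It gives the time, the measured TCP pose, the force and the opening at its end, in the units of the state.
- get_state(): the state, without advancing time (a new reading comes with each control period).
- get_image(name): name is "scene" or "top"; returns the picture (384x512x3 uint8, blue, green, red); there is no depth.
- camera_info(name): a dict with "fovy" (degrees; the focal length in pixels is half the picture's height over the tangent of half this angle, whatever the lens; pixels are square), "cx", "cy" (the principal point, pixels), "R" (3x3) and "t" (3): a world point X has camera coordinates R X + t. Camera axes: x right, y down, z forward; pixel columns grow to the right and rows downward; lengths in m; the calibration is good to about 2 mm. A picture is of the moment at which its call begins. camera_info takes no time and is no camera call.
- hand_in(): hands the job in, once; it reports no verdict.
The state is a dict: "t": time; "joints": joint angles; "joint_vel": joint speeds; "joint_efforts": joint torques, N m; "position": TCP position; "eef_rot": TCP orientation; "contact_force": force on the tool from outside, world axes, zero at the start; "ft_torque": the same for the moment, N m; "gripper_width": finger opening in m.
Only numpy, scipy, OpenCV 4.12 (cv2) and the standard library are available. Lean on these libraries where they do the work, as an engineer would, in place of code of your own. Each camera call takes 0.05 s, during which the arm holds its last target.

TASK

Get the food warmer ready for service. First test its earth-leakage breaker: press the yellow test button so that the black lever drops, then lift the lever back up until it latches and stays up. After that, stand every sauce pot from the table upright in the warmer's well, and once they are all in, swing the lid shut until its spring tab has snapped down behind the front rim; leave the bottle, the bowl and the red basket where they are.

Things in the scene. Friction and masses are not known exactly. Their poses are not given: they have to be found in the camera images.
- warmer: fixed stainless food warmer, 210 mm (x) by 369 mm (y), wall tops 105 mm above the table. Origin: centre of its underside on the table; its front faces -x (towards the robot), y along its long side, z up. It is an open well; the dial and lamp on its front are only for show.
- well_floor (a point): centre of the well's flat floor, 18 mm above the table; axes as the warmer's. The well is 176 mm (x) by 325 mm (y) inside and 87 mm deep. Four pots fit in one row along y (75 mm apart); any places in it will do.
- lid (a joint): angle of the warmer's steel lid, rad: 0 shut, 1.57 upright, stop at 1.9; starts at 1.5 to 1.75. Its stiff hinge holds it at any angle: 1 to 4 N at the edge swing it. Over the last 0.1 rad a spring tab is pressed over the front rim with 3 to 10 N at the edge and snaps: snapped shut it reads below 0.02, held up by the unsnapped tab about 0.07. It can be pushed shut on its outer face.
- lid_hinge (a point): point on the lid's hinge axis (along the warmer's y, at the top of the far wall), middle of its width: 105 mm towards +x from the warmer's origin, 105 mm above the table. Its frame turns with the lid: -x runs along the lid to the free edge, z is the outer face's normal (up when shut). The lid is 6 mm thick (outer face at z = 6 mm), 369 mm wide, 210 mm long.
- lid_edge (a point): middle of the lid's free edge on its outer face, 210 mm from the hinge axis. A black finger lip 20 mm long, 70 mm wide continues it; under that hangs the steel spring tab, 50 mm wide, 34 mm long, which snaps behind the bead at the top of the warmer's front wall. A 100 mm bar handle along y, 105 mm from the hinge, stands 35 mm off the outer face.
- breaker: fixed grey desk enclosure with the warmer's earth-leakage breaker: 150 mm wide (y), 155 mm deep (x), 50 mm high in front (-x), its top sloping up away from the robot at 0.35 rad from horizontal to 101 mm at the back. Origin: on the table, 70 mm behind its front edge, middle of its width; z up.
- panel (a point): centre of the outer face of the white breaker block, which is 110 mm along the slope by 100 mm (y) and stands 22 mm off the grey slope. Frame: x up the slope, y to the left, z out along the slope's normal. In it the lever's hinge axis (along y) is at x = 0, y = 22 mm, z = -4 mm; the button's axis at x = 0, y = -24 mm.
- test_button (a joint): travel of the yellow test button into the breaker, m: 0 out, 0.008 fully in. Sprung: about 1.5 N to start, 4 N fully in; it trips the breaker after about 3 to 6 mm.
- button_top (a point): centre of the flat outer face of the yellow test button: 22 mm across, standing 14 mm off the white block when out, pressed square into the sloping panel.
- lever (a joint): angle of the black breaker lever, rad: 0 up and latched (leaning 0.40 up-slope from the panel's normal), 0.85 dropped (0.45 down-slope). Starts near 0 and cannot be pushed down; pressing the test button lets a spring throw it to 0.85. Pushed back up it must go past 0, to -0.06 or its stop at -0.12, with the button free; then it stays at about 0.02. Let go earlier it drops. 2 to 10 N at the tip.
- lever_tip (a point): middle of the lever's outer end, 36 mm from its hinge axis; the lever is a black bar 16 mm wide (y) and 10 mm thick.
- pot1: round lidded stainless sauce pot, standing upright on the table at the start, may be absent (None): body 58 mm across (lid edge), lid top 47 mm above its underside, black cylindrical knob 22 mm across and 25 mm tall in the middle of the lid (from 47 to 72 mm up); 0.22 kg. Origin: centre of its underside; z along its axis, up when upright. The pots are all alike.
- pot2: round lidded stainless sauce pot, standing upright on the table at the start, may be absent (None): body 58 mm across (lid edge), lid top 47 mm above its underside, black cylindrical knob 22 mm across and 25 mm tall in the middle of the lid (from 47 to 72 mm up); 0.22 kg. Origin: centre of its underside; z along its axis, up when upright. The pots are all alike.
- pot3: round lidded stainless sauce pot, standing upright on the table at the start, may be absent (None): body 58 mm across (lid edge), lid top 47 mm above its underside, black cylindrical knob 22 mm across and 25 mm tall in the middle of the lid (from 47 to 72 mm up); 0.22 kg. Origin: centre of its underside; z along its axis, up when upright. The pots are all alike.
- pot4: round lidded stainless sauce pot, standing upright on the table at the start, may be absent (None): body 58 mm across (lid edge), lid top 47 mm above its underside, black cylindrical knob 22 mm across and 25 mm tall in the middle of the lid (from 47 to 72 mm up); 0.22 kg. Origin: centre of its underside; z along its axis, up when upright. The pots are all alike.
- pot5: round lidded stainless sauce pot, standing upright on the table at the start, may be absent (None): body 58 mm across (lid edge), lid top 47 mm above its underside, black cylindrical knob 22 mm across and 25 mm tall in the middle of the lid (from 47 to 72 mm up); 0.22 kg. Origin: centre of its underside; z along its axis, up when upright. The pots are all alike.
- sauce_bottle: bystander: brown glass bottle with yellow cap, 60 mm across, 190 mm tall; origin at the centre of its underside. Leave it alone.
- bowl: bystander: white bowl, 130 mm across, 55 mm high; origin at the centre of its underside. Leave it alone.
- basket: bystander: red plastic basket of fried tofu, 110 mm (x) by 170 mm (y) by 60 mm high; origin at the centre of its underside. Leave it alone.
Things that resemble listed ones, but are neither listed nor needed, are in the scene too. What is shaped like the pot3 but orange is not meant.

How it is judged:
By the outcome, as a careful person would: the job done as asked, in the order asked, and still so for the second after the job is handed in, with the robot touching nothing.
Of pot1, pot2, pot3, pot4, pot5 only 3 to 4 are there at a start; the rules pass over those that are not, and their reading is None.
At some moment in a run one of pot1, pot2, pot3, pot4, pot5 may be knocked a few centimetres aside while the robot is not near it.
It also fails if it takes over 210 s, if anything falls off the work surface, if the arm or the gripper's body presses on something with over 40 N, if the wrist force passes 120 N, or if a joint passes its speed limit or range.

## Working session

There is one attempt and no reset: what is moved stays moved. The work goes in short steps, Python scripts to look and compute and a shell command to move; the robot and the scene stay as the last step left them, time stands still between calls to the robot, and variables do not carry over. Pictures are saved under pics/ and viewed, and the job is handed in when it is done.

```bash
mkdir -p pics; ls
python3 - <<'E'
from workcell import *
import cv2,numpy as np
s=get_state();print(s)
for n in("scene","top"):
    c=camera_info(n);print(n,c)
    cv2.imwrite(f"pics/{n}0.png",cv2.resize(get_image(n),(800,600),interpolation=cv2.INTER_CUBIC))
E
```

```text
pics
{'t': 0.0, 'joints': array([-1.44208911e+00,  3.59515146e-01,  1.51141368e+00,  4.01436699e-06,
        1.27249726e+00, -1.15116610e-01]), 'joint_vel': array([-0.0006895 ,  0.00119469, -0.00051904, -0.00192626, -0.00105902,
       -0.00066341]), 'joint_efforts': array([ 6.26265573e-04, -5.15385389e+01, -2.70723635e+01,  6.75999653e-02,
        3.53602530e-02, -1.19225506e-04]), 'position': array([ 0.1447452 , -0.58157569,  0.22181069]), 'eef_rot': array([-3.11645598e+00, -3.81824754e-01,  1.35366950e-05]), 'contact_force': array([-0.03232381, -0.20087907,  0.31305046]), 'ft_torque': array([0.03946243, 0.02773881, 0.0425246 ]), 'gripper_width': 0.08809523053885637}
scene {'fovy': 55.76453215572276, 'cx': 253.2617774949199, 'cy': 196.24604206593065, 'R': array([[ 0.26264156,  0.96473918, -0.01725463],
       [ 0.66637179, -0.19428864, -0.71986149],
       [-0.69783096,  0.17756755, -0.69390325]]), 't': array([-0.12127622, -0.33343843,  1.53487003])}
top {'fovy': 48.783302179142105, 'cx': 254.76297339180778, 'cy': 189.6415933423064, 'R': array([[-0.00932339, -0.99991846, -0.00872583],
       [-0.98553374,  0.0106653 , -0.1691434 ],
       [ 0.16922268,  0.00702261, -0.98555282]]), 't': array([-0.02503824,  0.57715785,  1.04332739])}
```

View pics/scene0.png

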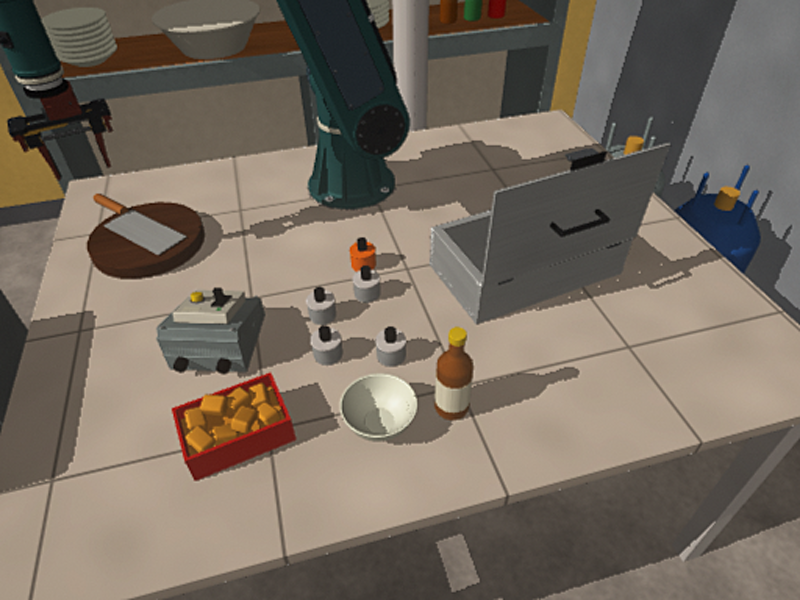

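View pics/top0.png

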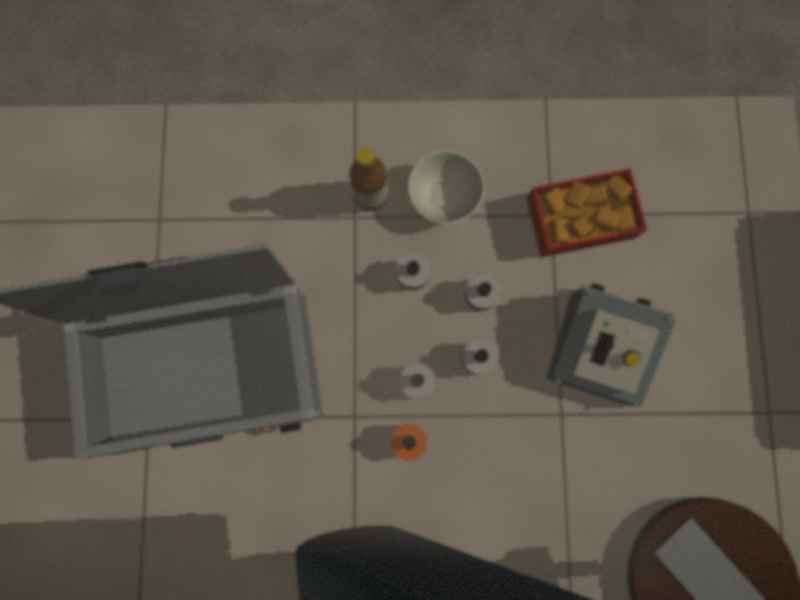

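The scene view shows four steel pots, with knobs at about (320,294), (366,272), (324,333) and (390,334). The orange look-alike is at (362,250). In the top view the pots are at (413,268), (484,290), (481,356) and (417,380), and the orange one is at (409,443). The breaker button is at (632,358) and the lever at (602,348). I'll measure these now.

```bash
cat > h.py <<'E'
from workcell import *
import cv2,numpy as np
from scipy.spatial.transform import Rotation as Rn
def K(n):
    c=camera_info(n);f=192/np.tan(np.radians(c['fovy']/2));return c,f
def ray(n,u,v):
    c,f=K(n);R=np.array(c['R']);t=np.array(c['t'])
    d=R.T@np.array([(u-c['cx'])/f,(v-c['cy'])/f,1]);return -R.T@t,d/np.linalg.norm(d)
def plane(n,u,v,z):
    o,d=ray(n,u,v);return o+d*(z-o[2])/d[2]
def proj(n,X):
    c,f=K(n);p=np.array(c['R'])@np.array(X)+np.array(c['t']);return np.array([f*p[0]/p[2]+c['cx'],f*p[1]/p[2]+c['cy']])
def tri(us,ut):
    o1,d1=ray('scene',*us);o2,d2=ray('top',*ut)
    a=np.linalg.lstsq(np.c_[d1,-d2],o2-o1,rcond=None)[0]
    p,q=o1+a[0]*d1,o2+a[1]*d2;return (p+q)/2,np.linalg.norm(p-q)
def crop(n,x0,y0,x1,y1,name,s=None,img=None):
    im=get_image(n) if img is None else img
    c=im[y0:y1,x0:x1];s=s or min(800/(x1-x0),600/(y1-y0))
    cv2.imwrite('pics/'+name,cv2.resize(c,None,fx=s,fy=s,interpolation=cv2.INTER_CUBIC))
def blobs(mask,lo=5,hi=1e9):
    n,l,st,ce=cv2.connectedComponentsWithStats(mask.astype(np.uint8))
    return [(ce[i].round(1),st[i]) for i in range(1,n) if lo<=st[i][4]<=hi]
E
python3 - <<'E'
from h import *
im={n:get_image(n) for n in('scene','top')}
for n in im: np.save(n+'.npy',im[n])
crop('scene',190,140,290,240,'sp.png',6,im['scene'])
crop('top',240,150,330,300,'tp.png',4,im['top'])
crop('scene',95,175,175,245,'sb.png',8,im['scene'])
crop('top',345,175,435,265,'tb.png',6.6,im['top'])
for n in im:
    v=im[n].max(2); 
    r={'scene':(190,140,290,240),'top':(240,150,330,300)}[n]
    thr={'scene':45,'top':40}[n]
    m=np.zeros(v.shape,bool);m[r[1]:r[3],r[0]:r[2]]=v[r[1]:r[3],r[0]:r[2]]<thr
    print(n,[(b[0],b[1][4]) for b in blobs(m)])
    h=cv2.cvtColor(im[n],cv2.COLOR_BGR2HSV)
    m=(h[...,0]>20)&(h[...,0]<32)&(h[...,1]>150)&(h[...,2]>80)
    print('yellow',[(b[0],b[1][4]) for b in blobs(m)])
E
```

```text
scene [(array([231.2, 155.9]), np.int32(39)), (array([233.5, 174.2]), np.int32(46)), (array([204., 188.]), np.int32(49)), (array([207.5, 213. ]), np.int32(56)), (array([249.4, 213.6]), np.int32(55))]
yellow [(array([125.1, 189.6]), np.int32(41)), (array([292.2, 214.9]), np.int32(114))]
top [(array([307.9, 227.7]), np.int32(7))]
yellow [(array([233.5, 100.2]), np.int32(98)), (array([404.4, 229.3]), np.int32(49))]
```

View pics/sb.png

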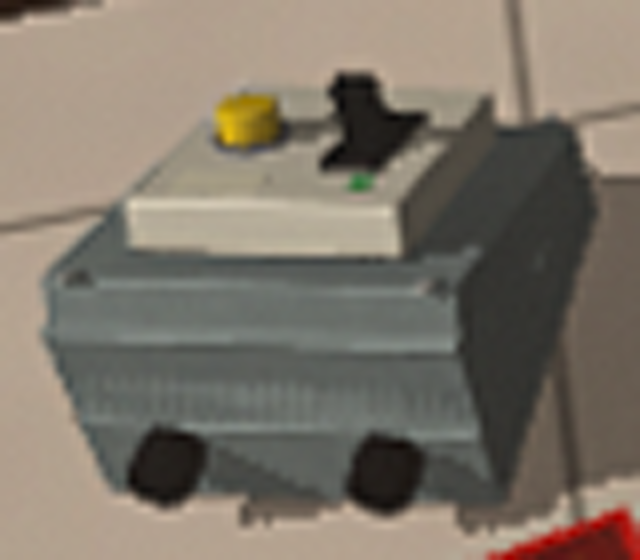

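View pics/tb.png

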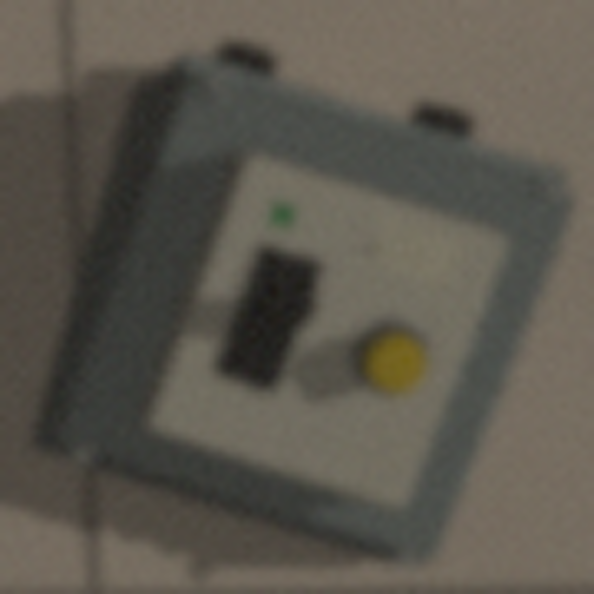

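View pics/tp.png

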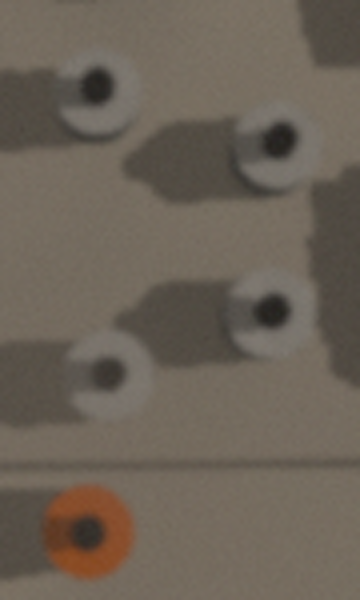

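View pics/sp.png

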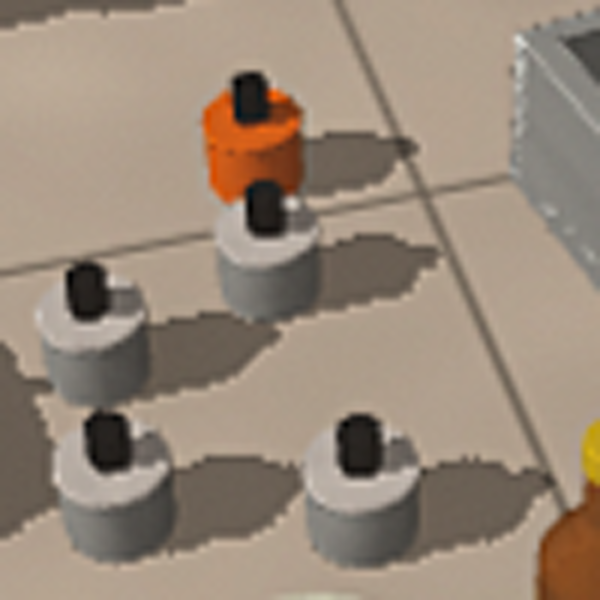

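Both crops confirm four plain steel pots, one orange pot to ignore, and the button to the right of the lever. Next I'll compute the positions.

Run:
```python
from h import *
S=np.load('scene.npy');T=np.load('top.npy')
v=T.max(2)
tops=[]
for u0,v0 in [(264,172),(309.5,185.5),(307.5,228),(267,243.5),(262,283.5)]:
    a=v[int(v0)-8:int(v0)+9,int(u0)-8:int(u0)+9]
    m=a<(np.percentile(a,5)+ (np.median(a)-np.percentile(a,5))*.4)
    bs=max(blobs(m),key=lambda b:b[1][4]); c=bs[0]+[int(u0)-8,int(v0)-8]
    tops.append(c);print('top',c,bs[1][4])
sc=[(249.4,213.6),(207.5,213),(204,188),(233.5,174.2),(231.2,155.9)]
for a,b in zip(sc,tops):
    P,e=tri(a,b);print(P.round(4),round(e,4),plane('scene',*a,.0595).round(4)[:2],plane('top',*b,.0595).round(4)[:2])
P,e=tri((125.1,189.6),(404.4,229.3));print('button',P.round(4),e)
# white block corners at top image guessed
print('block corners px', [ (345+x/6.6,175+y/6.6) for x,y in [(250,155),(508,237),(400,505),(150,430)]])
crop('top',0,150,215,300,'tw.png',3.7,T)
crop('scene',265,85,435,210,'sw.png',4.7,S)
```

```text
top [263.5 171.4] 57
top [309.2 184.8] 53
top [307.3 227.5] 53
top [266.1 242.9] 53
top [261.1 282.8] 54
[ 0.6227 -0.0541  0.0581] 0.0005 [ 0.624  -0.0547] [ 0.6225 -0.0538]
[ 0.5864 -0.1706  0.058 ] 0.0004 [ 0.5878 -0.1709] [ 0.5861 -0.1702]
[ 0.4772 -0.1624  0.0581] 0.0003 [ 0.4787 -0.1626] [ 0.4771 -0.1621]
[ 0.4396 -0.0587  0.0589] 0.0013 [ 0.4401 -0.0594] [ 0.4397 -0.058 ]
[ 0.3421 -0.0447  0.0583] 0.0007 [ 0.3436 -0.0453] [ 0.3423 -0.0444]
button [ 0.4671 -0.3907  0.1018] 0.00036833026505329056
block corners px [(382.8787878787879, 198.4848484848485), (421.969696969697, 210.9090909090909), (405.6060606060606, 251.5151515151515), (367.72727272727275, 240.15151515151516)]
```

View pics/tw.png

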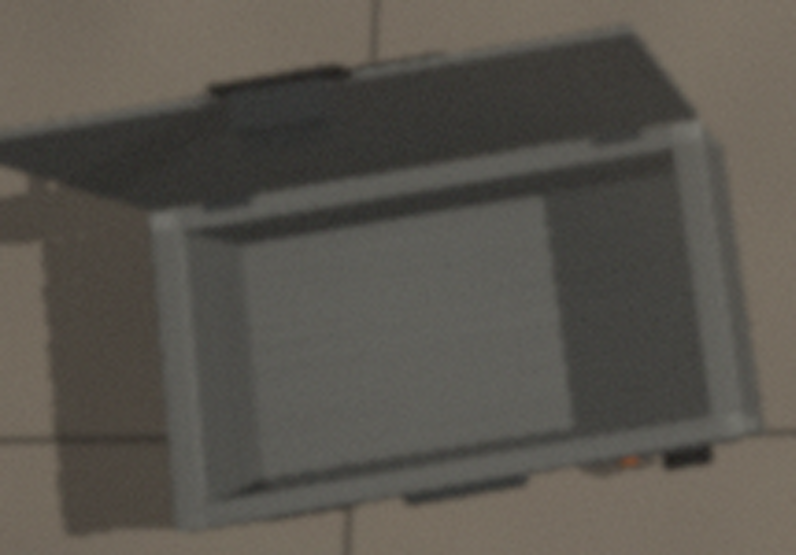

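View pics/sw.png

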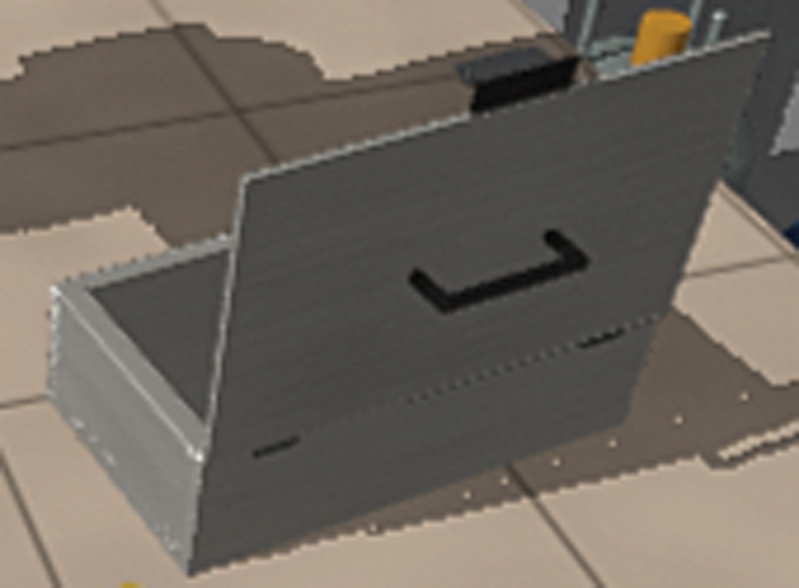

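Run:
```python
from h import *
c=[(152,215),(700,122),(752,432),(185,530)]
W=np.array([plane('top',x/3.7,150+y/3.7,.105) for x,y in c]);print(W.round(4))
print('sizes',[np.linalg.norm(W[i]-W[(i+1)%4]).round(3) for i in range(4)])
y1=W[0]-W[1];y2=W[3]-W[2];x1=W[1]-W[2];x2=W[0]-W[3]
print('yaw',[np.degrees(np.arctan2(-v[0],v[1])).round(2) for v in(y1,y2)],[np.degrees(np.arctan2(v[1],v[0])).round(2) for v in(x1,x2)])
print('centre',W.mean(0))
print('scene corner check', [proj('scene',w).round(1) for w in W], (265+55/4.7,85+287/4.7),(265+203/4.7,85+455/4.7))
# lid right-top corner
P,e=tri((265+245/4.7,85+178/4.7),(630/3.7,150+27/3.7));print('lid corner',P,e)
P,e=tri((265+523/4.7,85+95/4.7),(280/3.7,150+78/3.7));print('lip approx',P,e)
# breaker block: plane at slope; approx corners using plane z guess
cs=[(250,155),(508,237),(400,505),(150,430)]
px=[(345+x/6.6,175+y/6.6) for x,y in cs]
B=np.array([tri_ for tri_ in [plane('top',*px[0],.112),plane('top',*px[1],.112),plane('top',*px[2],.074),plane('top',*px[3],.074)]])
print(B.round(4)); 
for v in (B[0]-B[1],B[3]-B[2]):print('yaw',np.degrees(np.arctan2(-v[0],v[1])),np.linalg.norm(v))
for v in (B[1]-B[2],B[0]-B[3]):print('yaw',np.degrees(np.arctan2(v[1],v[0])),np.linalg.norm(v))
print(B.mean(0))
```

```text
[[0.5272 0.4902 0.105 ]
 [0.5856 0.1296 0.105 ]
 [0.3828 0.0928 0.105 ]
 [0.3248 0.4537 0.105 ]]
sizes [np.float64(0.365), np.float64(0.206), np.float64(0.366), np.float64(0.206)]
yaw [np.float64(9.2), np.float64(9.14)] [np.float64(10.29), np.float64(10.23)]
centre [0.45511161 0.29158117 0.105     ]
scene corner check [array([403.3, 149.3]), array([305.8, 181.4]), array([273.3, 144.7]), array([363.5, 118.8])] (276.70212765957444, 146.06382978723406) (308.1914893617021, 181.8085106382979)
lid corner [0.59866861 0.13517128 0.31340851] 0.003197183803152864
lip approx [0.57124591 0.31723513 0.31852393] 4.7835645357777165e-05
[[ 0.5411 -0.3403  0.112 ]
 [ 0.5099 -0.4321  0.112 ]
 [ 0.4147 -0.3993  0.074 ]
 [ 0.4433 -0.3082  0.074 ]]
yaw -18.738564279751863 0.09688067124112595
yaw -17.416479497939452 0.09549508436215683
yaw -19.01500938764197 0.10763098101991128
yaw -18.223456130730458 0.10969797764947785
[ 0.47726527 -0.36997421  0.093     ]
```

Run:
```python
from h import *
print('button top',tri((95+248/8,175+103/8),(345+396/6.6,175+358/6.6)))
# block front top corners: scene (95+488/8,175+97/8) etc; far edge corners: 4 corners tri
sc=[(402,205),(128,197),(228,88),(491,95)]  # sb crop: highback-left.. 
tc=[(250,155),(508,237),(400,505),(150,430)]
P=[]
for a,b in zip(sc,tc):
    p,e=tri((95+a[0]/8,175+a[1]/8),(345+b[0]/6.6,175+b[1]/6.6));P.append(p);print(p.round(4),round(e,4))
P=np.array(P);c=P.mean(0);print(c)
n=np.linalg.svd(P-c)[2][2];n*=np.sign(n[2]);print(n,'tilt',np.arccos(n[2]),'yaw',np.degrees(np.arctan2(-n[1],-n[0])))
for yaw in (-18.5,):
    R=Rn.from_euler('z',yaw,degrees=True)*Rn.from_euler('y',-.35)
    print('button pred',c+R.apply([0,-.024,.014]),'tip0',c+R.apply([0.036*np.sin(.4),.022,-.004+.036*np.cos(.4)]),'hinge',c+R.apply([0,.022,-.004]))
```

```text
button top (array([ 0.4668144 , -0.38825201,  0.10807601]), np.float64(0.0029561157755600867))
[ 0.5412 -0.3373  0.1121] 0.0058
[ 0.51   -0.4299  0.112 ] 0.0041
[ 0.4147 -0.401   0.0728] 0.0025
[ 0.4437 -0.3067  0.0708] 0.0045
[ 0.47740764 -0.3687203   0.09191103]
[-0.35006357  0.12260628  0.92866743] tilt 0.3799924652024685 yaw -19.302297823901387
button pred [ 0.46523984 -0.38995683  0.10506225] tip0 [ 0.48739533 -0.34886331  0.12410855] hinge [ 0.48568906 -0.3482924   0.08815354]
```

```bash
cat >> h.py <<'E'
BY=np.radians(-18.5); BC=np.array([.4772,-.3692,.0925]); RB=Rn.from_euler('z',BY)*Rn.from_euler('y',-.35)
WY=np.radians(9.7); WC=np.array([.4551,.2916,0])
def bp(x,y,z): return BC+RB.apply([x,y,z])         # panel frame
def bdir(x,y,z): return Rn.from_euler('z',BY).apply([x,y,z])
def wp(x,y,z): return WC+Rn.from_euler('z',WY).apply([x,y,z])
def go(P,head=None):
    "head: world heading of tool x (rad), mod pi"
    s=get_state();R=Rn.from_rotvec(s['eef_rot']);p=s['position']
    o=R.inv().apply(np.array(P)-p)/.4
    x=R.as_matrix()[:,0];h=np.arctan2(x[1],x[0]);r=0
    if head is not None:
        r=(head-h+np.pi/2)%np.pi-np.pi/2; r=-r   # tool z is down
    j6=s['joints'][5]
    print('offset',o.round(4).tolist(),'roll',round(r/np.pi,4),'rows',int(np.ceil(max(np.linalg.norm(o)*8,abs(np.degrees(r))/8.59))),'head',round(h,3),'j6',round(j6,2))
def st():
    s=get_state();print('t',round(s['t'],2),'p',s['position'].round(4),'F',s['contact_force'].round(1),'w',round(s['gripper_width']*1000,1),'j',s['joints'].round(2))
E
python3 - <<'E'
from h import *
st(); b=np.array([.466,-.389,.107]); 
T=b+bdir(-.006,0,0); n=RB.apply([0,0,1]); print(T,n)
go(T+.03*n,BY)
E
```

```text
t 0.2 p [ 0.1448 -0.5819  0.2221] F [-0.2  0.8 -0.9] w 87.7 j [-1.44  0.36  1.51 -0.    1.27 -0.12]
[ 0.46031006 -0.38709617  0.107     ] [-0.3251781   0.10880307  0.93937271]
offset [0.8614, -0.2956, 0.2178] roll 0.1804 rows 8 head 0.244 j6 -0.12
```

```bash
python3 -m inch '[{"offset":[0.86,-0.296,0.1],"roll":0.18},{"offset":[0.86,-0.296,0.1],"roll":0.18},{"offset":[0.86,-0.296,0.1],"roll":0.18},{"offset":[0.86,-0.296,0.1],"roll":0.18},{"offset":[0.86,-0.296,0.1],"roll":0.18},{"offset":[0.86,-0.296,0.1],"roll":0.18},{"offset":[0.86,-0.296,0.1],"roll":0.18},{"offset":[0.86,-0.296,0.15],"roll":0.18},{"offset":[0.86,-0.296,0.217],"roll":0.18},{"offset":[0.86,-0.296,0.217],"roll":0.18}]' 0 20
python3 - <<'E'
from h import *
st(); b=np.array([.466,-.389,.107]); 
T=b+bdir(-.006,0,0); n=RB.apply([0,0,1])
go(T+.03*n,BY)
crop('scene',80,80,180,240,'sb1.png',4); crop('top',345,155,435,285,'tb1.png',5)
E
```

```text
t: 1.2
position: [0.4488, -0.3809, 0.1322]
eef_rot: [-3.096, 0.499, 0.009]
contact_force: [-0.1, 0.4, 0.0]
gripper_width: 0.0111
t 1.2 p [ 0.4488 -0.3809  0.1322] F [-0.1  0.4  0. ] w 11.1 j [-0.82  0.44  1.63  0.    1.08  1.07]
offset [0.0065, 0.0055, -0.0075] roll 0.001 rows 1 head -0.32 j6 1.07
```

View pics/sb1.png

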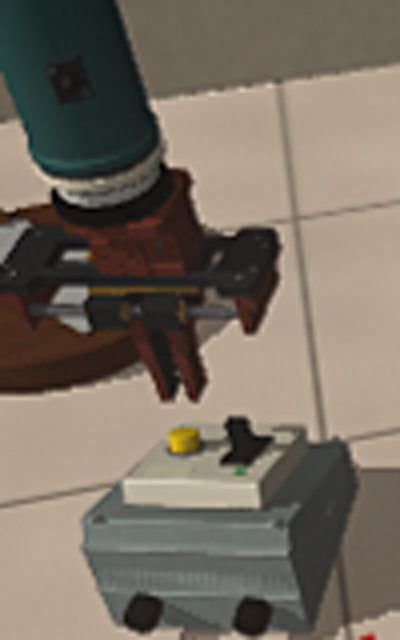

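View pics/tb1.png

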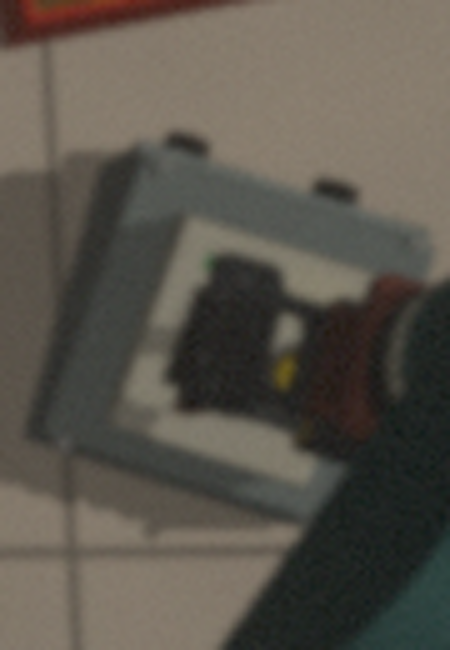

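```bash
python3 -m inch '[{"offset":[0.016,0.0055,0.02],"roll":0},{"offset":[0.026,0.0055,0.045],"roll":0},{"offset":[0.03,0.0055,0.057],"roll":0},{"offset":[0.032,0.0055,0.063],"roll":0},{"offset":[0.033,0.0055,0.066],"roll":0},{"offset":[0.033,0.0055,0.066],"roll":0}]'
python3 - <<'E'
from h import *
st(); crop('scene',80,80,180,240,'sb2.png',4)
E
```

```text
t: 1.9
position: [0.4614, -0.3902, 0.1091]
eef_rot: [-3.1, 0.503, 0.002]
contact_force: [-1.2, -1.8, 1.7]
gripper_width: 0.0003
t 1.9 p [ 0.4614 -0.3902  0.1091] F [-1.2 -1.8  1.7] w 0.3 j [-0.82  0.48  1.62  0.    1.04  1.08]
```

View pics/sb2.png

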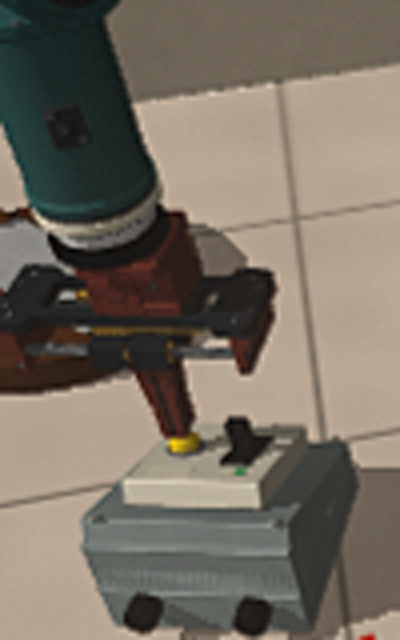

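```bash
python3 -m inch '[{"offset":[0.002,0,0.006],"roll":0},{"offset":[0.004,0,0.011],"roll":0},{"offset":[0.005,0,0.014],"roll":0},{"offset":[0.0055,0,0.016],"roll":0},{"offset":[0.0055,0,0.016],"roll":0}]'
python3 - <<'E'
from h import *
st(); crop('scene',80,80,180,240,'sb3.png',4)
E
```

```text
t: 2.45
position: [0.4633, -0.3909, 0.1037]
eef_rot: [-3.1, 0.503, 0.002]
contact_force: [-3.0, 0.5, 11.7]
gripper_width: 0.0006
t 2.45 p [ 0.4633 -0.3909  0.1037] F [-3.   0.5 11.7] w 0.6 j [-0.81  0.49  1.62 -0.    1.03  1.08]
```

View pics/sb3.png

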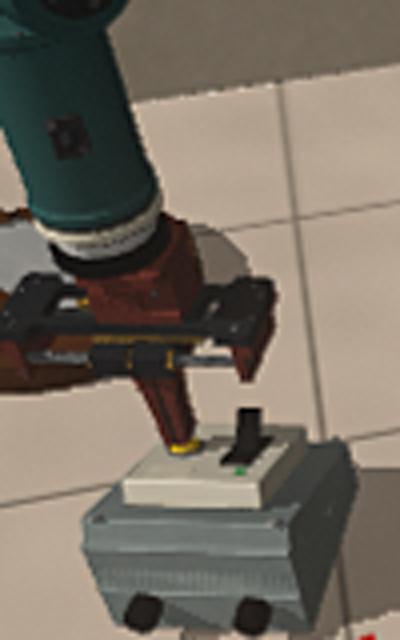

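The lever has dropped: in the crop it moved from leaning away to standing at (248,435), leaning towards the robot. Next I'll retreat and check.

```bash
python3 -m inch '[{"offset":[-0.02,0,-0.05],"roll":0},{"offset":[-0.05,0,-0.12],"roll":0},{"offset":[-0.2,0,-0.15],"roll":0},{"offset":[-0.3,0,-0.15],"roll":0},{"offset":[-0.3,0,-0.15],"roll":0}]'
python3 - <<'E'
from h import *
st(); crop('scene',95,165,175,235,'sb4.png',8); crop('top',345,165,435,255,'tb4.png',6.6)
E
```

```text
t: 3.0
position: [0.3438, -0.3481, 0.1629]
eef_rot: [-3.095, 0.504, 0.012]
contact_force: [-0.6, 0.3, 0.4]
gripper_width: 0.0004
t 3.0 p [ 0.3438 -0.3481  0.1629] F [-0.6  0.3  0.4] w 0.4 j [-0.93  0.27  1.81 -0.    1.07  0.96]
```

View pics/sb4.png

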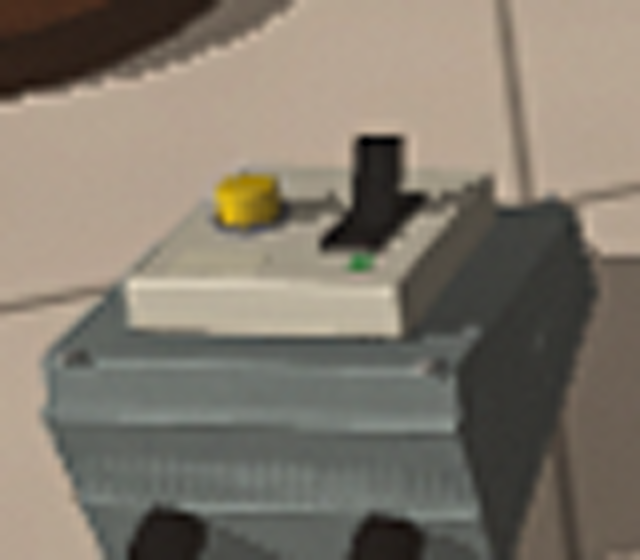

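View pics/tb4.png

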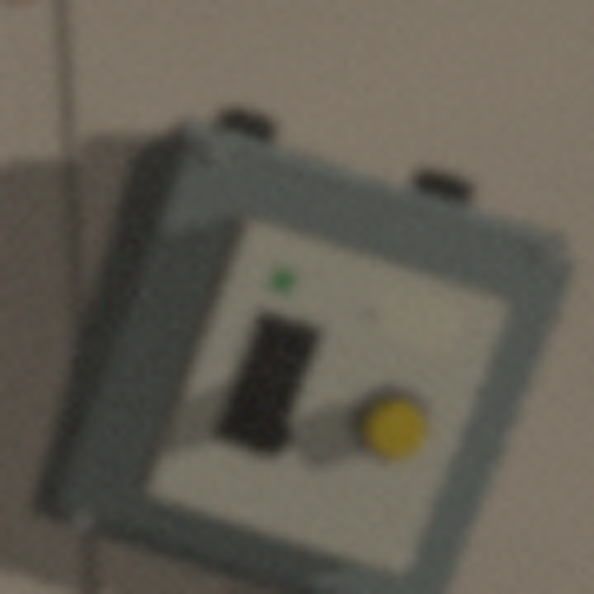

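Run:
```python
from h import *
H=bp(0,.022,-.004);tip=bp(-.036*np.sin(.45),.022,-.004+.036*np.cos(.45));print(H,tip)
u=proj('top',tip);print('tb4',(u-[345,165])*6.6);u=proj('scene',tip);print('sb4',(u-[95,165])*8)
u=proj('scene',bp(0,-.024,.014));print('btn sb4',(u-[95,165])*8)
u=proj('top',bp(0,-.024,.014));print('btn tb4',(u-[345,165])*6.6)
# finger: front face of tool (tool +x half 10mm) ; h 17 above hinge
T=H+np.array([0,0,.017])+bdir(-.052,0,0)
print(T);go(T+[0,0,.05],BY);go(T,BY)
```

```text
[ 0.48548141 -0.34877209  0.08874251] [ 0.46099113 -0.34057776  0.11382395]
tb4 [265.55423228 440.08011734]
sb4 [371.84051154 136.36869406]
btn sb4 [239.29452848 185.38831423]
btn tb4 [395.77581392 429.16548657]
[ 0.43616858 -0.33227225  0.10574251]
offset [0.1914, -0.1167, 0.0201] roll 0.0 rows 2 head -0.323 j6 0.96
offset [0.1916, -0.1165, 0.1451] roll 0.0 rows 3 head -0.323 j6 0.96
```

```bash
python3 -m inch '[{"offset":[0.1,-0.117,0.0],"roll":0},{"offset":[0.1,-0.117,0.0],"roll":0},{"offset":[0.15,-0.117,0.1],"roll":0},{"offset":[0.19,-0.117,0.145],"roll":0},{"offset":[0.19,-0.117,0.145],"roll":0},{"offset":[0.21,-0.117,0.145],"roll":0},{"offset":[0.23,-0.117,0.145],"roll":0},{"offset":[0.25,-0.117,0.145],"roll":0},{"offset":[0.26,-0.117,0.145],"roll":0},{"offset":[0.26,-0.117,0.145],"roll":0}]'
python3 - <<'E'
from h import *
st(); crop('scene',80,80,180,240,'sb5.png',4)
H=bp(0,.022,-.004);print((get_state()['position']-H)@bdir(1,0,0),get_state()['contact_force']@bdir(1,0,0))
E
```

```text
t: 4.1
position: [0.449, -0.3358, 0.1061]
eef_rot: [-3.094, 0.499, 0.043]
contact_force: [-37.4, 6.0, 27.4]
gripper_width: 0.0005
t 4.1 p [ 0.449  -0.3358  0.1061] F [-37.4   6.   27.4] w 0.5 j [-0.76  0.45  1.7  -0.01  1.02  1.14]
-0.03870310745745719 -37.16750223063689
```

View pics/sb5.png

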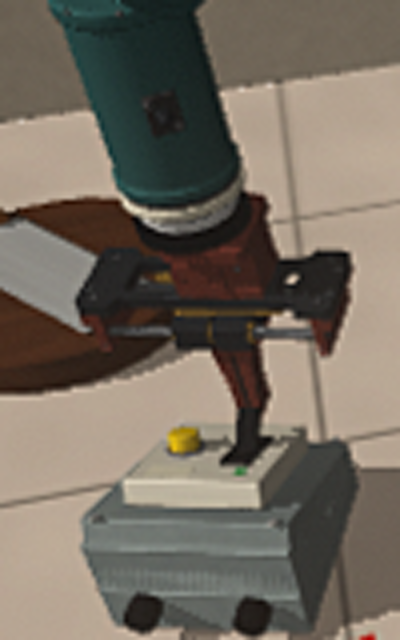

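The finger jammed against the lever's end corner, so friction locked it. I'll back off, go lower, and follow the lever's arc.

```bash
python3 -m inch '[{"offset":[-0.015,0,0],"roll":0},{"offset":[-0.025,0,0.01],"roll":0},{"offset":[-0.025,0,0.013],"roll":0},{"offset":[-0.025,0,0.013],"roll":0}]'
python3 - <<'E'
from h import *
st();H=bp(0,.022,-.004);p=get_state()['position']-H
r=np.array([p@bdir(1,0,0),p@bdir(0,1,0),p[2]]);print(r)
for th in (0,.2,.4,.6,.8,.9,.97):
    a=.938-th; x=-.0363*np.sin(a)-.010; z=.0363*np.cos(a)-.009
    if th>.8: x-=.009*np.tan(th-.8)
    print(th,((x-r[0])/.4).round(4),(-(z-r[2])/.4).round(4))
go(H,BY)
E
```

```text
t: 4.55
position: [0.4406, -0.3333, 0.1016]
eef_rot: [-3.095, 0.5, 0.038]
contact_force: [-0.4, -0.1, 0.2]
gripper_width: 0.0004
t 4.55 p [ 0.4406 -0.3333  0.1016] F [-0.4 -0.1  0.2] w 0.4 j [-0.77  0.44  1.72 -0.01  1.    1.13]
[-0.04747694  0.00040294  0.01282618]
0 0.0205 0.0009
0.2 0.0326 -0.0126
0.4 0.0472 -0.0234
0.6 0.0636 -0.031
0.8 0.0812 -0.0353
0.9 0.088 -0.0361
0.97 0.0927 -0.0361
offset [0.1195, 0.0014, 0.0291] roll 0.0008 rows 1 head -0.32 j6 1.13
```

```bash
python3 -m inch '[{"offset":[0.018,0,0.002],"roll":0},{"offset":[0.021,0,0.001],"roll":0},{"offset":[0.027,0,-0.006],"roll":0},{"offset":[0.033,0,-0.0126],"roll":0},{"offset":[0.040,0,-0.0185],"roll":0},{"offset":[0.0475,0,-0.0235],"roll":0},{"offset":[0.0475,0,-0.0235],"roll":0}]'
python3 - <<'E'
from h import *
st(); crop('scene',80,80,180,240,'sb6.png',4)
H=bp(0,.022,-.004);p=get_state()['position']-H;print(p@bdir(1,0,0),p[2],get_state()['contact_force']@bdir(1,0,0))
E
```

```text
t: 5.25
position: [0.459, -0.3393, 0.1106]
eef_rot: [-3.095, 0.499, 0.04]
contact_force: [-4.7, 1.5, 4.1]
gripper_width: 0.0006
t 5.25 p [ 0.459  -0.3393  0.1106] F [-4.7  1.5  4.1] w 0.6 j [-0.75  0.45  1.67 -0.01  1.04  1.14]
-0.028234452952858594 0.02171508141976758 -5.017084852961376
```

View pics/sb6.png

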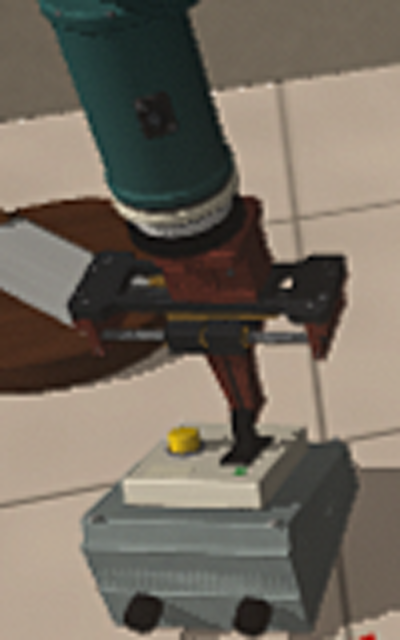

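```bash
python3 -m inch '[{"offset":[0.008,0,-0.005],"roll":0},{"offset":[0.0155,0,-0.009],"roll":0},{"offset":[0.025,0,-0.0115],"roll":0},{"offset":[0.033,0,-0.013],"roll":0},{"offset":[0.039,0,-0.014],"roll":0},{"offset":[0.043,0,-0.014],"roll":0},{"offset":[0.043,0,-0.014],"roll":0}]'
python3 - <<'E'
from h import *
st(); crop('scene',80,80,180,240,'sb7.png',4)
H=bp(0,.022,-.004);p=get_state()['position']-H;print(p@bdir(1,0,0),p[2],get_state()['contact_force']@bdir(1,0,0))
E
```

```text
t: 6.0
position: [0.474, -0.3442, 0.1149]
eef_rot: [-3.094, 0.498, 0.045]
contact_force: [-7.5, -0.4, 0.4]
gripper_width: 0.0002
t 6.0 p [ 0.474  -0.3442  0.1149] F [-7.5 -0.4  0.4] w 0.2 j [-0.74  0.47  1.63 -0.01  1.07  1.16]
-0.012327995698359254 0.02621678673560479 -6.911903604092039
```

View pics/sb7.png

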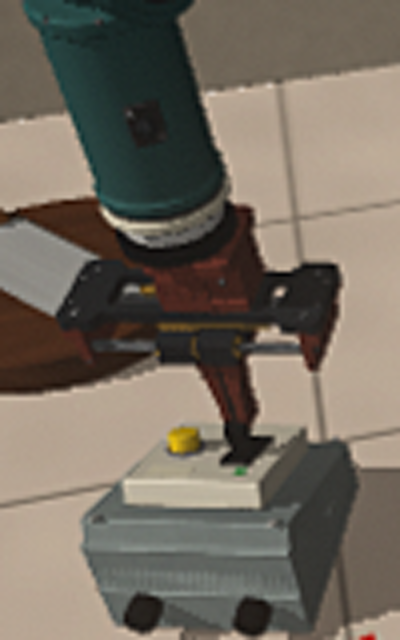

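Next, a small further push until I feel the stop.

```bash
python3 -m inch '[{"offset":[0.006,0,0],"roll":0},{"offset":[0.009,0,0],"roll":0},{"offset":[0.012,0,0],"roll":0},{"offset":[0.012,0,0],"roll":0}]'
python3 -c "
from h import *
st()
H=bp(0,.022,-.004);p=get_state()['position']-H;print(p@bdir(1,0,0),p[2],get_state()['contact_force']@bdir(1,0,0))"
```

```text
t: 6.45
position: [0.4744, -0.3443, 0.1148]
eef_rot: [-3.092, 0.497, 0.059]
contact_force: [-16.0, 1.9, 9.6]
gripper_width: 0.0005
t 6.45 p [ 0.4744 -0.3443  0.1148] F [-16.    1.9   9.6] w 0.5 j [-0.74  0.47  1.63 -0.01  1.08  1.16]
-0.011973359651945422 0.026031773861581523 -15.791450916609925
```

```bash
python3 -m inch '[{"offset":[-0.04,0,0],"roll":0},{"offset":[-0.12,0,-0.1],"roll":0},{"offset":[-0.3,0,-0.12],"roll":0},{"offset":[-0.3,0,-0.12],"roll":0},{"offset":[-0.3,0,-0.12],"roll":0}]'
python3 - <<'E'
from h import *
st(); crop('scene',95,165,175,235,'sb8.png',8); crop('top',240,150,430,300,'tb8.png',4.2)
E
```

```text
t: 6.95
position: [0.361, -0.3068, 0.1683]
eef_rot: [-3.093, 0.499, 0.056]
contact_force: [1.1, 0.7, 0.3]
gripper_width: 0.0008
t 6.95 p [ 0.361  -0.3068  0.1683] F [1.1 0.7 0.3] w 0.8 j [-0.84  0.26  1.82 -0.02  1.1   1.06]
```

View pics/sb8.png

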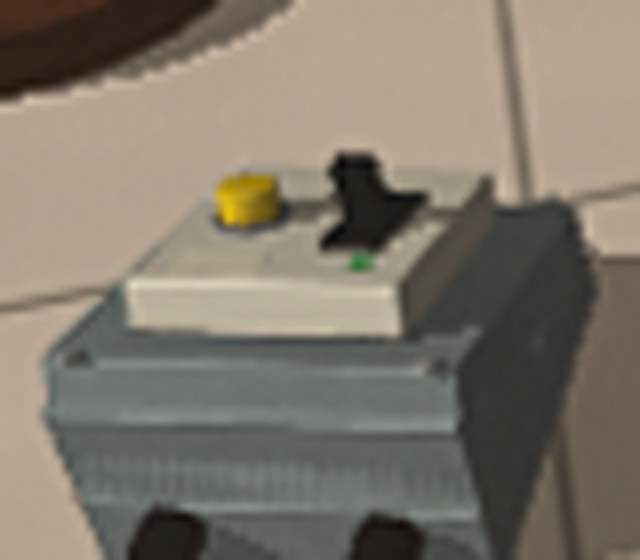

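View pics/tb8.png

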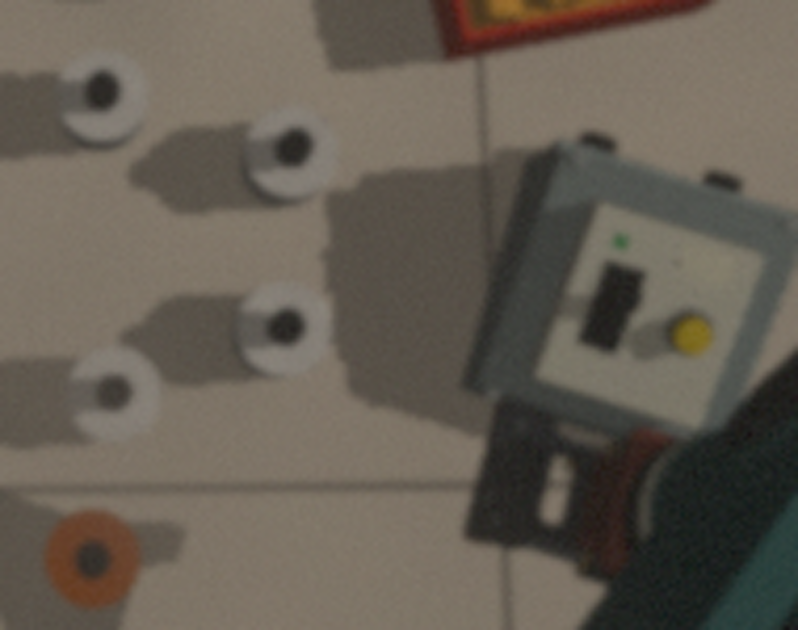

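The lever is up again, with the same picture as at the start, and it stays there with nothing touching it. The four pots are unmoved, so I'll start with pot C at (0.4775,-0.162).

Run:
```python
from h import *
st();go([.4775,-.1622,.13],WY);go([.4775,-.1622,.05],WY)
for y in(.1125,.0375,-.0375,-.1125):print(y,wp(-.01,y,.07).round(4))
```

```text
t 7.05 p [ 0.3637 -0.3086  0.1681] F [-0.3  0.2  0.5] w 0.7 j [-0.84  0.26  1.81 -0.02  1.1   1.06]
offset [0.1583, -0.4366, 0.0906] roll -0.1555 rows 4 head -0.319 j6 1.06
offset [0.1652, -0.4363, 0.2904] roll -0.1555 rows 5 head -0.319 j6 1.06
0.1125 [0.4263 0.4008 0.07  ]
0.0375 [0.4389 0.3269 0.07  ]
-0.0375 [0.4516 0.253  0.07  ]
-0.1125 [0.4642 0.179  0.07  ]
```

```bash
python3 -m inch '[{"offset":[0.158,-0.437,0.0],"roll":-0.1555},{"offset":[0.158,-0.437,0.0],"roll":-0.1555},{"offset":[0.158,-0.437,0.0],"roll":-0.1555},{"offset":[0.158,-0.437,0.05],"roll":-0.1555},{"offset":[0.158,-0.437,0.09],"roll":-0.1555},{"offset":[0.158,-0.437,0.09],"roll":-0.1555}]' 50 25
python3 - <<'E'
from h import *
st();go([.4775,-.1622,.05],WY)
crop('scene',180,80,280,240,'c1.png',4)
E
```

```text
t: 7.65
position: [0.4786, -0.1605, 0.1282]
eef_rot: [-3.113, -0.269, 0.051]
contact_force: [-0.1, 0.5, -0.3]
gripper_width: 0.0451
t 7.65 p [ 0.4786 -0.1605  0.1282] F [-0.1  0.5 -0.3] w 45.1 j [-0.46  0.35  1.79 -0.    1.03  0.94]
offset [0.0025, 0.0075, 0.1953] roll 0.001 rows 2 head 0.173 j6 0.94
```

View pics/c1.png

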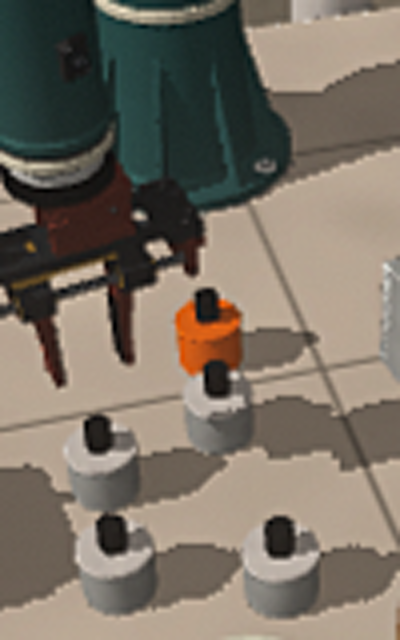

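```bash
python3 -m inch '[{"offset":[0.0025,0.0075,0.1],"roll":0},{"offset":[0.0025,0.0075,0.17],"roll":0},{"offset":[0.0025,0.0075,0.195],"roll":0},{"offset":[0.0025,0.0075,0.195],"roll":0},{"offset":[0.0025,0.0075,0.195],"roll":0}]' 50 25 && python3 -c "
from h import *
st()"
```

```text
t: 8.2
position: [0.4785, -0.1641, 0.0522]
eef_rot: [-3.115, -0.265, 0.048]
contact_force: [0.8, 0.1, -0.1]
gripper_width: 0.0501
t 8.2 p [ 0.4785 -0.1641  0.0522] F [ 0.8  0.1 -0.1] w 50.1 j [-0.46  0.47  1.86 -0.    0.85  0.94]
```

```bash
python3 -m inch '[{"offset":[0,0,0.005],"roll":0},{"offset":[0,0,0.005],"roll":0},{"offset":[0,0,0.005],"roll":0},{"offset":[0,0,0.005],"roll":0},{"offset":[0,0,0.005],"roll":0},{"offset":[0,0,0.005],"roll":0}]' 10 25 ; python3 -m inch '[{"offset":[0,0,-0.05],"roll":0},{"offset":[0,0,-0.15],"roll":0},{"offset":[0,0,-0.25],"roll":0},{"offset":[0,0,-0.37],"roll":0},{"offset":[0,0,-0.37],"roll":0},{"offset":[0,0,-0.37],"roll":0}]'
python3 - <<'E'
from h import *
st();go(wp(-.01,.1125,.2),WY);go(wp(-.01,.1125,.070),WY)
crop('scene',160,50,300,240,'c2.png',3)
E
```

```text
t: 8.8
position: [0.4786, -0.1639, 0.0505]
eef_rot: [-3.115, -0.265, 0.047]
contact_force: [-0.5, 1.5, 5.5]
gripper_width: 0.0216
t: 9.4
position: [0.4837, -0.1661, 0.1991]
eef_rot: [-3.116, -0.266, 0.044]
contact_force: [-0.3, -0.3, -2.6]
gripper_width: 0.0212
t 9.4 p [ 0.4837 -0.1661  0.1991] F [-0.3 -0.3 -2.6] w 21.2 j [-0.46  0.27  1.7  -0.    1.2   0.94]
offset [0.0988, -1.4209, 0.0181] roll 0.0003 rows 12 head 0.17 j6 0.94
offset [0.1075, -1.4157, 0.3429] roll 0.0003 rows 12 head 0.17 j6 0.94
```

View pics/c2.png

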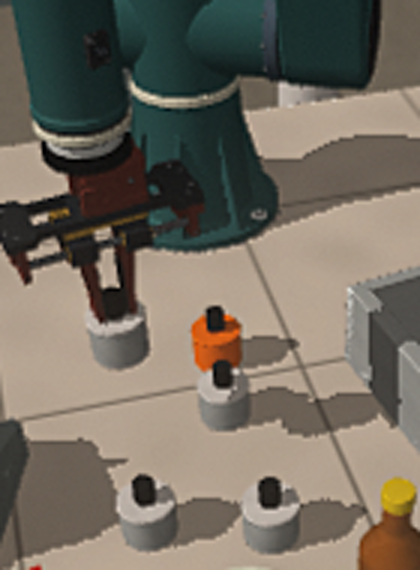

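Holding the pot, gripper opening 21 mm. Next I'll carry it to the far +y slot.

```bash
python3 -m inch '[{"offset":[0.05,-0.9,0],"roll":0},{"offset":[0.05,-0.9,0],"roll":0},{"offset":[0.05,-0.9,0],"roll":0},{"offset":[0.05,-0.9,0],"roll":0},{"offset":[0.05,-0.9,0],"roll":0},{"offset":[0.05,-0.9,0],"roll":0},{"offset":[0.05,-0.9,0],"roll":0},{"offset":[0.05,-0.9,0],"roll":0}]'
python3 - <<'E'
from h import *
st();go(wp(-.01,.1125,.2),WY);go(wp(-.01,.1125,.070),WY)
E
```

```text
t: 10.25
position: [0.4386, 0.1965, 0.2015]
eef_rot: [-3.113, -0.272, 0.056]
contact_force: [0.4, -0.4, -2.4]
gripper_width: 0.021
t 10.25 p [0.4386 0.1965 0.2015] F [ 0.4 -0.4 -2.4] w 21.0 j [0.26 0.23 1.77 0.02 1.18 1.65]
offset [0.0584, -0.5082, 0.0117] roll 0.0016 rows 5 head 0.174 j6 1.65
offset [0.0695, -0.5018, 0.3365] roll 0.0016 rows 5 head 0.174 j6 1.65
```

```bash
python3 -m inch '[{"offset":[0.06,-0.507,0],"roll":0},{"offset":[0.06,-0.507,0],"roll":0},{"offset":[0.06,-0.507,0],"roll":0},{"offset":[0.06,-0.507,0],"roll":0},{"offset":[0.06,-0.507,0],"roll":0},{"offset":[0.06,-0.507,0],"roll":0}]'
python3 - <<'E'
from h import *
st();go(wp(-.01,.1125,.070),WY)
cv2.imwrite('pics/c3.png',get_image('scene'));cv2.imwrite('pics/c3t.png',get_image('top'))
E
```

```text
t: 10.85
position: [0.4262, 0.4004, 0.2024]
eef_rot: [-3.115, -0.275, 0.06]
contact_force: [-0.6, -1.1, -2.9]
gripper_width: 0.0216
t 10.85 p [0.4262 0.4004 0.2024] F [-0.6 -1.1 -2.9] w 21.6 j [0.62 0.37 1.55 0.03 1.25 2.  ]
offset [0.0126, 0.0048, 0.3308] roll 0.0024 rows 3 head 0.177 j6 2.0
```

View pics/c3.png

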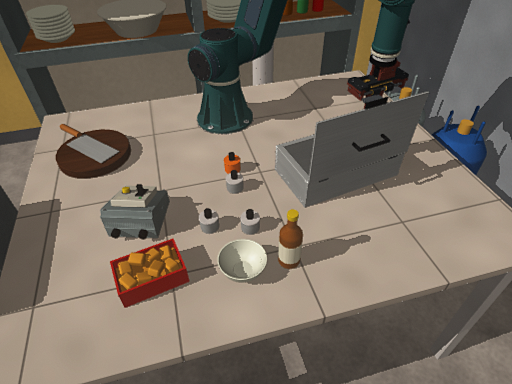

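View pics/c3t.png

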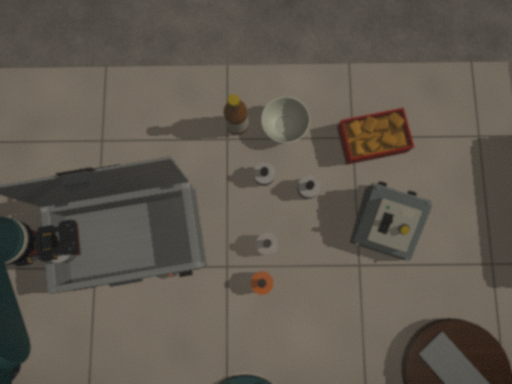

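```bash
python3 -m inch '[{"offset":[0.01,0.005,0.1],"roll":0},{"offset":[0.012,0.005,0.2],"roll":0},{"offset":[0.0126,0.005,0.29],"roll":0},{"offset":[0.0126,0.005,0.32],"roll":0},{"offset":[0.0126,0.005,0.328],"roll":0},{"offset":[0.0126,0.005,0.331],"roll":0},{"offset":[0.0126,0.005,0.331],"roll":0}]'
python3 - <<'E'
from h import *
st();print((get_state()['position']-WC)@Rn.from_euler('z',WY).as_matrix())
E
```

```text
t: 11.65
position: [0.428, 0.399, 0.0721]
eef_rot: [-3.114, -0.271, 0.056]
contact_force: [1.3, 1.1, -1.3]
gripper_width: 0.0213
t 11.65 p [0.428  0.399  0.0721] F [ 1.3  1.1 -1.3] w 21.3 j [0.61 0.52 1.68 0.04 0.97 1.99]
[-0.00862605  0.11047222  0.07214244]
```

```bash
python3 -m inch '[{"offset":[0,0,0.006],"roll":0},{"offset":[0,0,0.009],"roll":0},{"offset":[0,0,0.009],"roll":0}]' ; python3 -m inch '[{"offset":[0,0,0],"roll":0},{"offset":[0,0,0],"roll":0},{"offset":[0,0,0],"roll":0},{"offset":[0,0,-0.05],"roll":0},{"offset":[0,0,-0.12],"roll":0},{"offset":[0,0.0,-0.22],"roll":0},{"offset":[0,0.0,-0.22],"roll":0}]' 45
python3 - <<'E'
from h import *
st();go([.440,-.0585,.13],WY)
cv2.imwrite('pics/c4t.png',get_image('top'))
E
```

```text
t: 11.95
position: [0.4281, 0.3994, 0.0691]
eef_rot: [-3.114, -0.271, 0.054]
contact_force: [-0.2, -0.5, -1.8]
gripper_width: 0.0213
t: 12.65
position: [0.4346, 0.4005, 0.1622]
eef_rot: [-3.109, -0.271, 0.041]
contact_force: [0.9, 1.2, 0.2]
gripper_width: 0.045
t 12.65 p [0.4346 0.4005 0.1622] F [0.9 1.2 0.2] w 45.0 j [0.61 0.41 1.59 0.03 1.15 1.99]
offset [-0.1834, 1.1341, 0.0594] roll 0.0015 rows 10 head 0.174 j6 1.99
```

View pics/c4t.png

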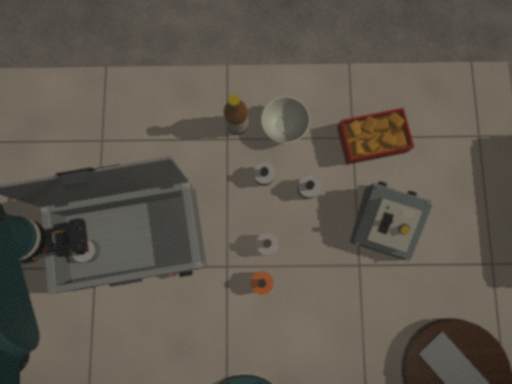

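The first pot stands in the well at top pixel (83,251), and the others have not moved. Next is pot D.

```bash
python3 -m inch '[{"offset":[-0.05,0.3,-0.03],"roll":0},{"offset":[-0.1,0.5,-0.03],"roll":0},{"offset":[-0.13,0.8,-0.03],"roll":0},{"offset":[-0.16,1.0,-0.02],"roll":0},{"offset":[-0.16,1.0,-0.02],"roll":0},{"offset":[-0.16,1.0,-0.02],"roll":0},{"offset":[-0.16,1.0,-0.02],"roll":0},{"offset":[-0.16,1.0,0],"roll":0},{"offset":[-0.16,1.0,0],"roll":0}]' 50
cat >> h.py <<'E'
def knobs():
    "knob centres on table: scene blobs on z=.0595 matched with top"
    S=get_image('scene');T=get_image('top')
    m=np.zeros(S.shape[:2],bool);m[140:260,170:300]=S[140:260,170:300].max(2)<45
    for c,s in blobs(m,30,75):
        P=plane('scene',*c,.0595)-[.0012,-.0004,0]
        u=proj('top',P).round().astype(int); v=T.max(2)
        a=v[u[1]-8:u[1]+9,u[0]-8:u[0]+9]
        if a.size<289: print(c,P.round(4)[:2]);continue
        lo=np.percentile(a,5);mm=a<lo+(np.median(a)-lo)*.4
        b=max(blobs(mm,1),key=lambda b:b[1][4]);q=b[0]+u-8
        X,e=tri(c,q)
        print('px',c,q.round(1),'scene',P[:2].round(4),'tri',X.round(4),'err',round(e,4),'area',b[1][4])
E
python3 - <<'E'
from h import *
st();go([.440,-.0585,.13],WY);knobs()
E
```

```text
t: 13.6
position: [0.4385, -0.0099, 0.1519]
eef_rot: [-3.112, -0.263, 0.049]
contact_force: [-0.5, 0.1, -0.7]
gripper_width: 0.0499
t 13.6 p [ 0.4385 -0.0099  0.1519] F [-0.5  0.1 -0.7] w 49.9 j [-0.19  0.23  1.91  0.01  1.04  1.21]
offset [-0.0152, 0.1216, 0.0527] roll -0.0002 rows 2 head 0.169 j6 1.21
px [231.2 155.9] [261.9 283.4] scene [ 0.3424 -0.0449] tri [ 0.3408 -0.0456  0.0575] err 0.0015 area 47
px [233.6 174.2] [267.9 239.3] scene [ 0.439  -0.0587] tri [ 0.4484 -0.0616  0.0667] err 0.0019 area 34
px [207.5 213. ] [309.1 184.7] scene [ 0.5866 -0.1705] tri [ 0.5866 -0.1705  0.0582] err 0.0007 area 56
px [249.4 213.6] [263.5 171.4] scene [ 0.6228 -0.0543] tri [ 0.6227 -0.0541  0.0581] err 0.0005 area 57
```

```bash
python3 - <<'E'
from h import *
go([.4397,-.0585,.050],WY)
E
python3 -m inch '[{"offset":[-0.013,0.121,0.02],"roll":0},{"offset":[-0.013,0.121,0.02],"roll":0},{"offset":[-0.012,0.1195,0.1],"roll":0},{"offset":[-0.010,0.1175,0.2],"roll":0},{"offset":[-0.009,0.117,0.25],"roll":0},{"offset":[-0.009,0.117,0.252],"roll":0},{"offset":[-0.009,0.117,0.252],"roll":0}]' 50
python3 -c "
from h import *
st();go([.4397,-.0585,.050],WY)"
```

```text
offset [-0.0115, 0.1349, 0.2531] roll 0.0003 rows 3 head 0.17 j6 1.21
t: 14.4
position: [0.4389, -0.0492, 0.05]
eef_rot: [-3.109, -0.268, 0.052]
contact_force: [0.3, -0.0, 0.1]
gripper_width: 0.05
t 14.4 p [ 0.4389 -0.0492  0.05  ] F [ 0.3 -0.   0.1] w 50.0 j [-0.28  0.41  2.    0.01  0.78  1.12]
offset [-0.002, 0.0231, -0.0005] roll 0.0009 rows 1 head 0.172 j6 1.12
```

```bash
python3 -m inch '[{"offset":[0,0.023,0],"roll":0},{"offset":[0,0.023,0],"roll":0}]' ; python3 -m inch '[{"offset":[0,0,0.0],"roll":0},{"offset":[0,0,0.0],"roll":0},{"offset":[0,0,0.0],"roll":0},{"offset":[0,0,0.0],"roll":0},{"offset":[0,0,0.0],"roll":0}]' 10 25 ; python3 -m inch '[{"offset":[0,0,-0.05],"roll":0},{"offset":[0,0,-0.15],"roll":0},{"offset":[0,0,-0.25],"roll":0},{"offset":[0,0,-0.37],"roll":0},{"offset":[0,0,-0.37],"roll":0},{"offset":[0,0,-0.37],"roll":0}]'
python3 - <<'E'
from h import *
st();go(wp(-.01,.0375,.2),WY)
E
```

```text
t: 14.6
position: [0.4413, -0.0584, 0.0502]
eef_rot: [-3.109, -0.269, 0.05]
contact_force: [-0.0, 0.4, -0.6]
gripper_width: 0.0495
t: 15.1
position: [0.4413, -0.0585, 0.0503]
eef_rot: [-3.109, -0.269, 0.05]
contact_force: [-0.3, -0.6, 2.4]
gripper_width: 0.0216
t: 15.7
position: [0.4467, -0.0612, 0.1987]
eef_rot: [-3.11, -0.269, 0.047]
contact_force: [-0.4, 0.1, -1.9]
gripper_width: 0.0212
t 15.7 p [ 0.4467 -0.0612  0.1987] F [-0.4  0.1 -1.9] w 21.2 j [-0.3   0.19  1.82  0.01  1.16  1.1 ]
offset [0.1476, -0.9589, 0.0137] roll 0.0011 rows 8 head 0.173 j6 1.1
```

```bash
python3 -m inch '[{"offset":[0.148,-0.958,0],"roll":0},{"offset":[0.148,-0.958,0],"roll":0},{"offset":[0.148,-0.958,0],"roll":0},{"offset":[0.148,-0.958,0],"roll":0},{"offset":[0.148,-0.958,0],"roll":0},{"offset":[0.148,-0.958,0],"roll":0},{"offset":[0.148,-0.958,0],"roll":0},{"offset":[0.148,-0.958,0],"roll":0},{"offset":[0.148,-0.958,0],"roll":0},{"offset":[0.148,-0.958,0],"roll":0}]'
python3 - <<'E'
from h import *
st();go(wp(-.01,.0375,.069),WY)
cv2.imwrite('pics/d3t.png',get_image('top'))
E
```

```text
t: 16.7
position: [0.4374, 0.326, 0.2028]
eef_rot: [-3.112, -0.272, 0.054]
contact_force: [0.0, -0.2, -2.2]
gripper_width: 0.0218
t 16.7 p [0.4374 0.326  0.2028] F [ 0.  -0.2 -2.2] w 21.8 j [0.49 0.31 1.64 0.03 1.22 1.88]
offset [0.0151, 0.005, 0.3342] roll 0.0018 rows 3 head 0.175 j6 1.88
```

View pics/d3t.png

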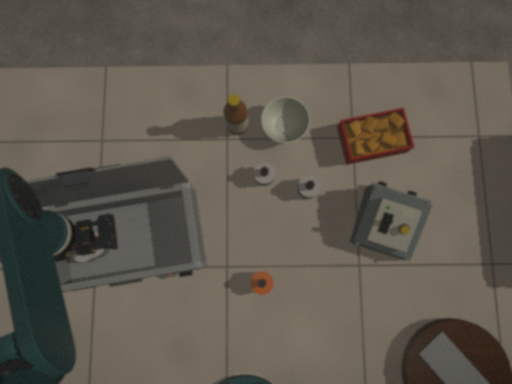

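```bash
python3 -m inch '[{"offset":[0.012,0.005,0.1],"roll":0},{"offset":[0.014,0.005,0.2],"roll":0},{"offset":[0.015,0.005,0.29],"roll":0},{"offset":[0.015,0.005,0.322],"roll":0},{"offset":[0.015,0.005,0.331],"roll":0},{"offset":[0.015,0.005,0.337],"roll":0},{"offset":[0.015,0.005,0.34],"roll":0},{"offset":[0.015,0.005,0.34],"roll":0}]' ; python3 -m inch '[{"offset":[0,0,0],"roll":0},{"offset":[0,0,0],"roll":0},{"offset":[0,0,0],"roll":0},{"offset":[0,0,-0.05],"roll":0},{"offset":[0,0,-0.12],"roll":0},{"offset":[0,0.0,-0.22],"roll":0},{"offset":[0,0.0,-0.25],"roll":0},{"offset":[0,0.0,-0.25],"roll":0}]' 45
python3 - <<'E'
from h import *
st();go([.586,-.1703,.15],WY)
E
```

```text
t: 17.55
position: [0.4403, 0.3265, 0.0686]
eef_rot: [-3.112, -0.27, 0.049]
contact_force: [0.8, -1.1, -0.8]
gripper_width: 0.0215
t: 18.35
position: [0.4451, 0.3258, 0.1705]
eef_rot: [-3.11, -0.27, 0.042]
contact_force: [0.8, -0.8, -0.6]
gripper_width: 0.0447
t 18.35 p [0.4451 0.3258 0.1705] F [ 0.8 -0.8 -0.6] w 44.7 j [0.49 0.35 1.67 0.03 1.14 1.87]
offset [0.1339, 1.2833, 0.0198] roll 0.0014 rows 11 head 0.174 j6 1.87
```

```bash
python3 -m inch '[{"offset":[-0.03,1,-0.04],"roll":0},{"offset":[-0.03,1,-0.04],"roll":0},{"offset":[-0.03,1,-0.04],"roll":0},{"offset":[-0.03,1,-0.04],"roll":0},{"offset":[-0.03,1,-0.04],"roll":0},{"offset":[0.1,1,-0.04],"roll":0},{"offset":[0.1,1,0],"roll":0},{"offset":[0.1,1,0],"roll":0},{"offset":[0.1,1,0],"roll":0},{"offset":[0.1,1,0],"roll":0}]' 50
python3 - <<'E'
from h import *
st();go([.586,-.1703,.1],WY);go([.586,-.1703,.05],WY);knobs()
cv2.imwrite('pics/d4t.png',get_image('top'))
E
```

```text
t: 19.35
position: [0.5526, -0.0622, 0.1587]
eef_rot: [-3.109, -0.266, 0.047]
contact_force: [0.0, 0.7, -0.9]
gripper_width: 0.0501
t 19.35 p [ 0.5526 -0.0622  0.1587] F [ 0.   0.7 -0.9] w 50.1 j [-0.24  0.38  1.65  0.01  1.14  1.15]
offset [0.0405, 0.2839, 0.139] roll 0.0005 rows 3 head 0.171 j6 1.15
offset [0.044, 0.2869, 0.2639] roll 0.0005 rows 4 head 0.171 j6 1.15
px [247.9 162.2] [237.9 262.2] scene [0.3921 0.0014] tri [0.3917 0.0072 0.0575] err 0.0113 area 56
px [207.4 212.9] [302.  183.1] scene [ 0.5861 -0.1707] tri [ 0.5895 -0.1616  0.0595] err 0.0194 area 44
px [249.4 213.7] [257.7 174.4] scene [ 0.6231 -0.0544] tri [ 0.6156 -0.0456  0.0488] err 0.0138 area 22
```

View pics/d4t.png

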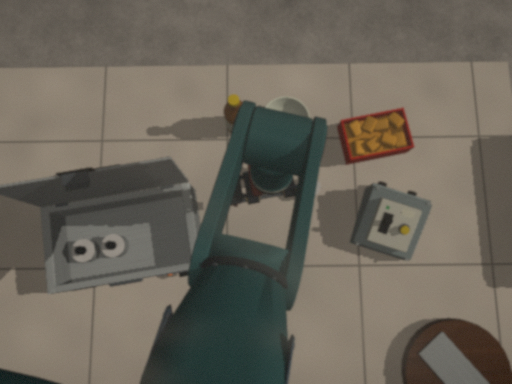

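```bash
python3 -m inch '[{"offset":[0.04,0.284,0.04],"roll":0},{"offset":[0.04,0.284,0.04],"roll":0},{"offset":[0.04,0.284,0.06],"roll":0},{"offset":[0.041,0.285,0.15],"roll":0},{"offset":[0.043,0.286,0.23],"roll":0},{"offset":[0.044,0.287,0.263],"roll":0},{"offset":[0.044,0.287,0.263],"roll":0},{"offset":[0.044,0.287,0.263],"roll":0}]' 50
python3 - <<'E'
from h import *
st();go([.586,-.1703,.05],WY)
crop('scene',150,100,290,260,'e1.png',4)
E
```

```text
t: 20.3
position: [0.5859, -0.1665, 0.0522]
eef_rot: [-3.108, -0.274, 0.046]
contact_force: [0.8, -0.8, 1.3]
gripper_width: 0.05
t 20.3 p [ 0.5859 -0.1665  0.0522] F [ 0.8 -0.8  1.3] w 50.0 j [-0.39  0.58  1.62  0.01  0.98  1.  ]
offset [-0.0013, 0.0095, 0.0054] roll 0.0021 rows 1 head 0.176 j6 1.0
```

View pics/e1.png

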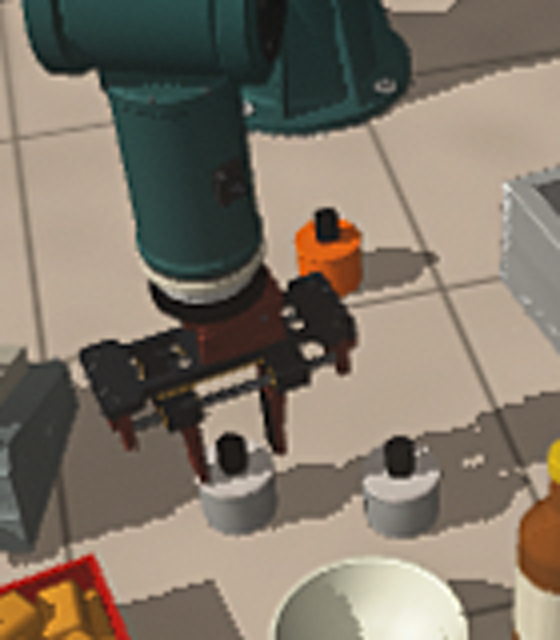

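```bash
python3 -m inch '[{"offset":[-0.001,0.0095,0.005],"roll":0},{"offset":[-0.001,0.0095,0.005],"roll":0}]' ; python3 -m inch '[{"offset":[0,0,0.0],"roll":0},{"offset":[0,0,0.0],"roll":0},{"offset":[0,0,0.0],"roll":0},{"offset":[0,0,0.0],"roll":0},{"offset":[0,0,0.0],"roll":0}]' 10 25 ; python3 -m inch '[{"offset":[0,0,-0.05],"roll":0},{"offset":[0,0,-0.15],"roll":0},{"offset":[0,0,-0.25],"roll":0},{"offset":[0,0,-0.37],"roll":0},{"offset":[0,0,-0.37],"roll":0},{"offset":[0,0,-0.37],"roll":0}]'
python3 - <<'E'
from h import *
st();go(wp(-.04,-.0375,.2),WY)
E
```

```text
t: 20.55
position: [0.5873, -0.1711, 0.0516]
eef_rot: [-3.11, -0.274, 0.042]
contact_force: [-0.2, 0.8, 0.1]
gripper_width: 0.05
t: 21.05
position: [0.5873, -0.1711, 0.0517]
eef_rot: [-3.11, -0.274, 0.042]
contact_force: [0.5, -0.4, 1.5]
gripper_width: 0.0216
t: 21.65
position: [0.5919, -0.1738, 0.2004]
eef_rot: [-3.111, -0.274, 0.039]
contact_force: [-0.3, 0.2, -2.8]
gripper_width: 0.0218
t 21.65 p [ 0.5919 -0.1738  0.2004] F [-0.3  0.2 -2.8] w 21.8 j [-0.4   0.42  1.47  0.    1.28  0.99]
offset [-0.2339, -1.112, 0.0293] roll 0.0021 rows 10 head 0.176 j6 0.99
```

```bash
python3 -m inch '[{"offset":[-0.234,-0.6,0],"roll":0},{"offset":[-0.234,-0.6,0],"roll":0},{"offset":[-0.234,-0.6,0],"roll":0},{"offset":[-0.234,-0.6,0],"roll":0},{"offset":[-0.234,-0.6,0],"roll":0},{"offset":[-0.234,-1,0],"roll":0},{"offset":[-0.234,-1,0.01],"roll":0},{"offset":[-0.234,-1,0.01],"roll":0},{"offset":[-0.234,-1,0.01],"roll":0},{"offset":[-0.234,-1,0.01],"roll":0}]'
python3 - <<'E'
from h import *
st();go(wp(-.01,-.0375,.2),WY);go(wp(-.01,-.0375,.07),WY);knobs()
E
```

```text
t: 22.65
position: [0.4273, 0.2054, 0.2046]
eef_rot: [-3.111, -0.28, 0.046]
contact_force: [0.2, -0.4, -1.9]
gripper_width: 0.0217
t 22.65 p [0.4273 0.2054 0.2046] F [ 0.2 -0.4 -1.9] w 21.7 j [0.28 0.21 1.78 0.03 1.18 1.66]
offset [0.0811, -0.1059, 0.0116] roll 0.0033 rows 2 head 0.18 j6 1.66
offset [0.0901, -0.0991, 0.3364] roll 0.0033 rows 3 head 0.18 j6 1.66
px [231.1 155.8] [261.2 282.8] scene [ 0.3418 -0.0451] tri [ 0.3422 -0.045   0.0588] err 0.0007 area 52
px [249.4 213.7] [263.5 171.4] scene [ 0.6231 -0.0544] tri [ 0.6228 -0.0541  0.0578] err 0.0005 area 57
```

```bash
python3 -m inch '[{"offset":[0.081,-0.106,0],"roll":0},{"offset":[0.081,-0.106,0],"roll":0},{"offset":[0.082,-0.105,0.05],"roll":0},{"offset":[0.084,-0.103,0.15],"roll":0},{"offset":[0.087,-0.100,0.25],"roll":0},{"offset":[0.09,-0.099,0.315],"roll":0},{"offset":[0.09,-0.099,0.33],"roll":0},{"offset":[0.09,-0.099,0.337],"roll":0},{"offset":[0.09,-0.099,0.342],"roll":0},{"offset":[0.09,-0.099,0.342],"roll":0}]' ; python3 -m inch '[{"offset":[0,0,0],"roll":0},{"offset":[0,0,0],"roll":0},{"offset":[0,0,0],"roll":0},{"offset":[0,0,-0.05],"roll":0},{"offset":[0,0,-0.12],"roll":0},{"offset":[0,0.0,-0.22],"roll":0},{"offset":[0,0.0,-0.25],"roll":0},{"offset":[0,0.0,-0.25],"roll":0}]' 45
python3 - <<'E'
from h import *
st();go([.6228,-.0541,.15],WY)
E
```

```text
t: 23.75
position: [0.4518, 0.2489, 0.0698]
eef_rot: [-3.113, -0.275, 0.048]
contact_force: [-4.9, -1.8, 10.5]
gripper_width: 0.0213
t: 24.55
position: [0.4569, 0.2481, 0.1717]
eef_rot: [-3.112, -0.275, 0.041]
contact_force: [0.8, 0.4, -0.5]
gripper_width: 0.0446
t 24.55 p [0.4569 0.2481 0.1717] F [ 0.8  0.4 -0.5] w 44.6 j [0.35 0.31 1.73 0.03 1.12 1.73]
offset [0.2771, 0.8173, 0.0314] roll 0.0022 rows 7 head 0.176 j6 1.73
```

```bash
python3 -m inch '[{"offset":[-0.03,0.82,-0.03],"roll":0},{"offset":[-0.03,0.82,-0.03],"roll":0},{"offset":[-0.03,0.82,-0.03],"roll":0},{"offset":[-0.03,0.82,-0.03],"roll":0},{"offset":[-0.03,0.82,-0.03],"roll":0},{"offset":[0.05,0.82,-0.02],"roll":0},{"offset":[0.2,0.82,0],"roll":0},{"offset":[0.2,0.82,0],"roll":0},{"offset":[0.2,0.82,0],"roll":0},{"offset":[0.2,0.82,0],"roll":0}]' 50
python3 - <<'E'
from h import *
st();go([.6228,-.0541,.15],WY);go([.6228,-.0541,.05],WY);knobs()
cv2.imwrite('pics/f4t.png',get_image('top'))
E
```

```text
t: 25.55
position: [0.5916, -0.0606, 0.161]
eef_rot: [-3.11, -0.274, 0.047]
contact_force: [-0.1, -0.1, -0.6]
gripper_width: 0.0499
t 25.55 p [ 0.5916 -0.0606  0.161 ] F [-0.1 -0.1 -0.6] w 49.9 j [-0.22  0.43  1.56  0.01  1.18  1.17]
offset [0.0804, -0.0018, 0.0253] roll 0.0021 rows 1 head 0.176 j6 1.17
offset [0.0875, 0.0035, 0.2751] roll 0.0021 rows 3 head 0.176 j6 1.17
px [251.9 169.8] [235.4 250.8] scene [0.4343 0.004 ] tri [0.42   0.0137 0.0455] err 0.012 area 23
px [249.4 213.7] [266.3 164.4] scene [ 0.6231 -0.0544] tri [ 0.6377 -0.0595  0.0744] err 0.0031 area 52
```

View pics/f4t.png

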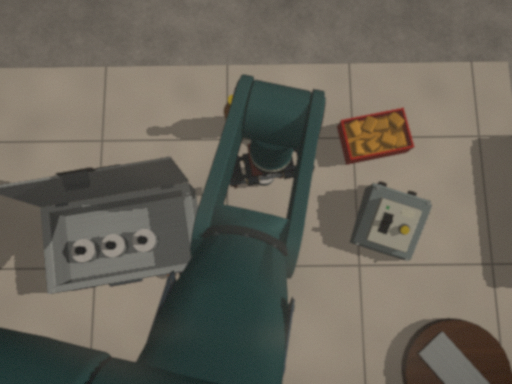

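```bash
python3 -m inch '[{"offset":[0.08,0,0.03],"roll":0},{"offset":[0.081,0,0.07],"roll":0},{"offset":[0.084,0.002,0.16],"roll":0},{"offset":[0.086,0.003,0.24],"roll":0},{"offset":[0.0875,0.0035,0.275],"roll":0},{"offset":[0.0875,0.0035,0.275],"roll":0},{"offset":[0.0875,0.0035,0.275],"roll":0}]' 50
python3 - <<'E'
from h import *
st();go([.6228,-.0541,.05],WY)
cv2.imwrite('pics/g1.png',get_image('scene'))
E
```

```text
t: 26.4
position: [0.6229, -0.0534, 0.0527]
eef_rot: [-3.111, -0.276, 0.043]
contact_force: [-0.4, 0.1, -0.1]
gripper_width: 0.0501
t 26.4 p [ 0.6229 -0.0534  0.0527] F [-0.4  0.1 -0.1] w 50.1 j [-0.2   0.59  1.59  0.01  0.99  1.19]
offset [-0.0003, 0.0019, 0.0067] roll 0.0025 rows 1 head 0.177 j6 1.19
```

View pics/g1.png

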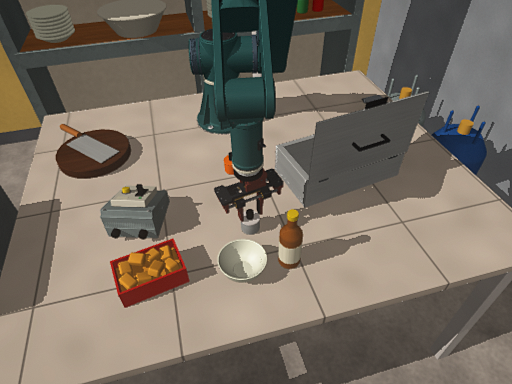

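```bash
python3 -m inch '[{"offset":[0,0.002,0.006],"roll":0},{"offset":[0,0.002,0.006],"roll":0},{"offset":[0,0.002,0.006],"roll":0},{"offset":[0,0.002,0.006],"roll":0},{"offset":[0,0.002,0.006],"roll":0},{"offset":[0,0.002,0.006],"roll":0}]' 10 25 ; python3 -m inch '[{"offset":[0,0,-0.05],"roll":0},{"offset":[0,0,-0.15],"roll":0},{"offset":[0,0,-0.25],"roll":0},{"offset":[0,0,-0.37],"roll":0},{"offset":[0,0,-0.37],"roll":0},{"offset":[0,0,-0.37],"roll":0}]'
python3 - <<'E'
from h import *
st();go(wp(-.01,-.1125,.2),WY)
E
```

```text
t: 27.05
position: [0.6237, -0.0543, 0.0511]
eef_rot: [-3.112, -0.276, 0.04]
contact_force: [0.1, 0.3, 3.4]
gripper_width: 0.0215
t: 27.65
position: [0.6282, -0.0566, 0.1998]
eef_rot: [-3.112, -0.276, 0.037]
contact_force: [-0.6, -0.0, -2.9]
gripper_width: 0.0215
t 27.65 p [ 0.6282 -0.0566  0.1998] F [-0.6 -0.  -2.9] w 21.5 j [-0.21  0.44  1.44  0.01  1.29  1.19]
offset [-0.2998, -0.6519, 0.0186] roll 0.0024 rows 6 head 0.177 j6 1.19
```

```bash
python3 -m inch '[{"offset":[-0.3,0,0],"roll":0},{"offset":[-0.3,-0.1,0],"roll":0},{"offset":[-0.3,-0.3,0],"roll":0},{"offset":[-0.3,-0.5,0],"roll":0},{"offset":[-0.3,-0.652,0],"roll":0},{"offset":[-0.3,-0.652,0],"roll":0},{"offset":[-0.3,-0.652,0],"roll":0},{"offset":[-0.3,-0.652,0],"roll":0}]'
python3 - <<'E'
from h import *
st();go(wp(-.01,-.1125,.07),WY)
E
```

```text
t: 28.45
position: [0.4608, 0.1825, 0.2052]
eef_rot: [-3.11, -0.283, 0.045]
contact_force: [-0.0, -1.5, -1.6]
gripper_width: 0.0214
t 28.45 p [0.4608 0.1825 0.2052] F [-0.  -1.5 -1.6] w 21.4 j [0.22 0.24 1.74 0.02 1.19 1.6 ]
offset [0.016, 0.017, 0.3374] roll 0.0039 rows 3 head 0.182 j6 1.6
```

```bash
python3 -m inch '[{"offset":[0.01,0.012,0.05],"roll":0},{"offset":[0.012,0.014,0.15],"roll":0},{"offset":[0.014,0.016,0.25],"roll":0},{"offset":[0.016,0.017,0.315],"roll":0},{"offset":[0.016,0.017,0.33],"roll":0},{"offset":[0.016,0.017,0.337],"roll":0},{"offset":[0.016,0.017,0.341],"roll":0},{"offset":[0.016,0.017,0.341],"roll":0}]' ; python3 -m inch '[{"offset":[0,0,0],"roll":0},{"offset":[0,0,0],"roll":0},{"offset":[0,0,0],"roll":0},{"offset":[0,0,-0.05],"roll":0},{"offset":[0,0,-0.12],"roll":0},{"offset":[0,0.0,-0.22],"roll":0},{"offset":[0,0.0,-0.35],"roll":0},{"offset":[0,0.0,-0.35],"roll":0}]' 45
python3 -m inch '[{"offset":[-0.1,0.4,0],"roll":0},{"offset":[-0.1,0.8,0],"roll":0},{"offset":[-0.1,0.8,0],"roll":0},{"offset":[-0.1,0.8,0],"roll":0},{"offset":[-0.1,0.8,0],"roll":0},{"offset":[-0.1,0.8,0],"roll":0},{"offset":[-0.1,0.8,0],"roll":0},{"offset":[-0.1,0.8,0],"roll":0}]' 0 30
python3 - <<'E'
from h import *
st();T=get_image('top');np.save('top2.npy',T);S=get_image('scene');np.save('scene2.npy',S)
cv2.imwrite('pics/h1.png',S);cv2.imwrite('pics/h1t.png',T)
E
```

```text
t: 29.25
position: [0.4625, 0.1782, 0.0691]
eef_rot: [-3.111, -0.282, 0.051]
contact_force: [-4.4, 0.0, 6.8]
gripper_width: 0.0214
t: 30.05
position: [0.4718, 0.177, 0.215]
eef_rot: [-3.11, -0.282, 0.033]
contact_force: [0.2, 1.3, 0.3]
gripper_width: 0.0448
t: 30.85
position: [0.4903, -0.1481, 0.2084]
eef_rot: [-3.111, -0.276, 0.033]
contact_force: [0.3, 0.8, 0.4]
gripper_width: 0.0005
t 30.85 p [ 0.4903 -0.1481  0.2084] F [0.3 0.8 0.4] w 0.5 j [-0.43  0.26  1.69  0.01  1.21  0.96]
```

View pics/h1.png

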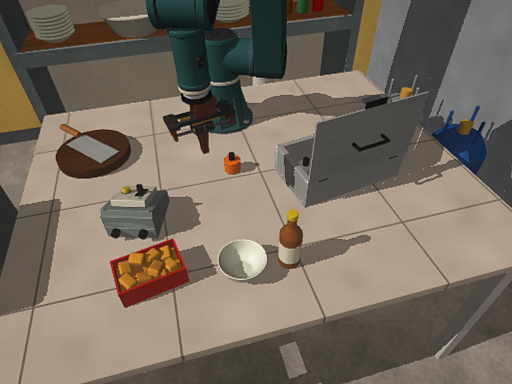

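View pics/h1t.png

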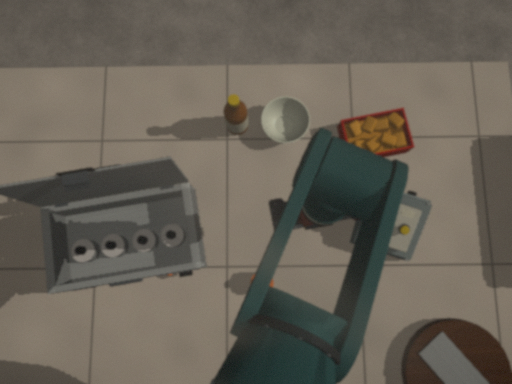

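All four pots are upright in the well, at top pixels (83,250), (113,244), (145,239) and (172,235). Next I'll plan the lid sweep.

Run:
```python
from h import *
M=Rn.from_euler('z',WY).as_matrix()
c=(np.array([.5987,.1352,.3134])-WC)@M;print('corner in warmer',c,'theta',np.arctan2(c[2]-.105,.105-c[0]))
S=np.load('scene2.npy');T=np.load('top2.npy')
for th in(1.5,1.6,1.7):
  for y in(-.1845,.1845):
    P=wp(.105-.21*np.cos(th)+.006*np.sin(th),y,.105+.21*np.sin(th)+.006*np.cos(th));print(th,y,'scene',proj('scene',P).round(1),'top',proj('top',P).round(1))
print('meas scene',(265+245/4.7,85+178/4.7),(265+768/4.7,85+33/4.7),'top',(630/3.7,150+27/3.7))
go(wp(.17,-.30,.40),WY)
go(wp(.17,0,.40),WY)
```

```text
corner in warmer [ 0.11519528 -0.1783591   0.3134    ] theta 1.6196790393516627
1.5 -0.1845 scene [310.6 119.5] top [173.8 165.6]
1.5 0.1845 scene [421.2  88.4] top [-13.5 198.8]
1.6 -0.1845 scene [314.9 123.5] top [172.3 155.4]
1.6 0.1845 scene [426.6  91.6] top [-14.2 188.4]
1.7 -0.1845 scene [319.3 128.4] top [171.  145.6]
1.7 0.1845 scene [431.8  95.6] top [-14.3 178.3]
meas scene (317.1276595744681, 122.87234042553192) (428.4042553191489, 92.02127659574468) top (170.27027027027026, 157.2972972972973)
offset [0.5179, -0.3448, -0.4823] roll 0.0034 rows 7 head 0.18 j6 0.96
offset [0.5258, -1.0946, -0.4658] roll 0.0034 rows 11 head 0.18 j6 0.96
```

```bash
python3 -m inch '[{"offset":[0.1,0,-0.2],"roll":0},{"offset":[0.2,0,-0.3],"roll":0},{"offset":[0.52,-0.3,-0.48],"roll":0},{"offset":[0.52,-0.3,-0.48],"roll":0},{"offset":[0.52,-0.345,-0.48],"roll":0},{"offset":[0.52,-0.345,-0.48],"roll":0},{"offset":[0.52,-0.345,-0.48],"roll":0},{"offset":[0.525,-1,-0.47],"roll":0},{"offset":[0.525,-1,-0.47],"roll":0},{"offset":[0.525,-1,-0.47],"roll":0},{"offset":[0.525,-1,-0.47],"roll":0},{"offset":[0.525,-1,-0.47],"roll":0},{"offset":[0.525,-1,-0.47],"roll":0},{"offset":[0.525,-1,-0.47],"roll":0}]' 0 30
python3 - <<'E'
from h import *
st();print((get_state()['position']-WC)@Rn.from_euler('z',WY).as_matrix())
go(wp(.17,0,.40),WY);go(wp(.17,0,.28),WY)
cv2.imwrite('pics/i1.png',get_image('scene'));cv2.imwrite('pics/i1t.png',get_image('top'))
E
```

```text
t: 32.35
position: [0.627, 0.2865, 0.4002]
eef_rot: [-3.108, -0.289, 0.037]
contact_force: [-0.1, -0.7, 0.7]
gripper_width: 0.0003
t 32.35 p [0.627  0.2865 0.4002] F [-0.1 -0.7  0.7] w 0.3 j [0.31 0.41 1.   0.03 1.74 1.7 ]
[ 0.16860816 -0.03398041  0.40020445]
offset [0.0049, -0.0849, 0.0023] roll 0.0051 rows 1 head 0.185 j6 1.7
offset [0.0114, -0.0781, 0.3022] roll 0.0051 rows 3 head 0.185 j6 1.7
```

View pics/i1.png

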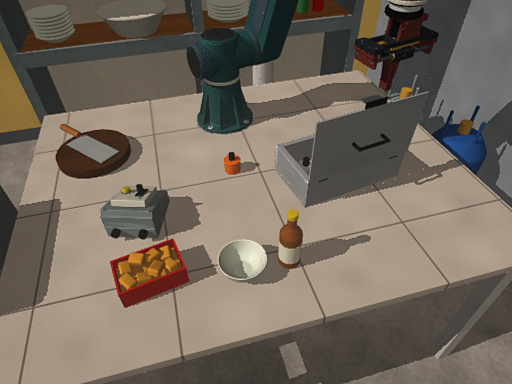

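View pics/i1t.png

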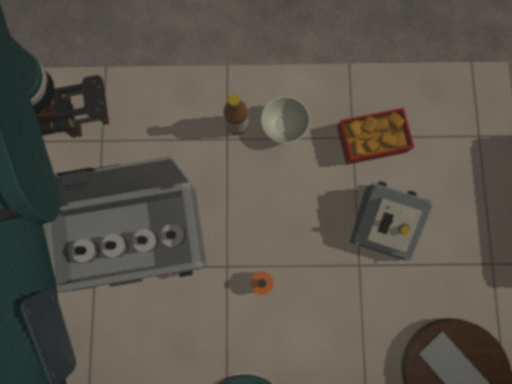

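```bash
python3 -m inch '[{"offset":[0.01,-0.03,0.1],"roll":0},{"offset":[0.012,-0.04,0.2],"roll":0},{"offset":[0.012,-0.05,0.3],"roll":0},{"offset":[0.012,-0.05,0.3],"roll":0}]'
python3 - <<'E'
from h import *
st();p=(get_state()['position']-WC)@Rn.from_euler('z',WY).as_matrix();print(p)
r=.175
R=Rn.from_rotvec(get_state()['eef_rot'])
for th in(1.6,1.5,1.4,1.3,1.2,1.1,1,.9,.8,.7,.6,.5,.4,.3,.2,.1,0):
    q=wp(.105-r*np.cos(th)+.006*np.sin(th)+.010,p[1],.105+r*np.sin(th)+.006*np.cos(th))
    print(th,(R.inv().apply(q-get_state()['position'])/.4).round(3))
E
```

```text
t: 32.85
position: [0.6232, 0.3026, 0.2744]
eef_rot: [-3.113, -0.279, 0.054]
contact_force: [-0.8, -0.0, -0.4]
gripper_width: 0.0003
t 32.85 p [0.6232 0.3026 0.2744] F [-0.8 -0.  -0.4] w 0.3 j [0.34 0.47 1.2  0.02 1.5  1.73]
[ 0.16758273 -0.0175183   0.27440852]
1.6 [-0.104 -0.001 -0.01 ]
1.5 [-0.148 -0.002 -0.009]
1.4 [-0.191 -0.002 -0.004]
1.3 [-0.234 -0.002  0.006]
1.2 [-0.276 -0.002  0.019]
1.1 [-0.315 -0.002  0.037]
1 [-0.353 -0.002  0.059]
0.9 [-0.389 -0.002  0.084]
0.8 [-0.422 -0.002  0.113]
0.7 [-0.452 -0.002  0.145]
0.6 [-0.478 -0.001  0.18 ]
0.5 [-0.501 -0.001  0.217]
0.4 [-0.52  -0.     0.257]
0.3 [-0.535  0.     0.298]
0.2 [-0.546  0.001  0.34 ]
0.1 [-0.553  0.002  0.383]
0 [-0.555  0.002  0.427]
```

First I'll sweep partway and check the contact.

```bash
python3 -m inch '[{"offset":[-0.08,0,-0.01],"roll":0},{"offset":[-0.104,0,-0.01],"roll":0},{"offset":[-0.13,0,-0.01],"roll":0},{"offset":[-0.15,0,-0.009],"roll":0},{"offset":[-0.17,0,-0.007],"roll":0},{"offset":[-0.191,0,-0.004],"roll":0},{"offset":[-0.234,0,0.006],"roll":0},{"offset":[-0.234,0,0.006],"roll":0}]'
python3 - <<'E'
from h import *
st();p=(get_state()['position']-WC)@Rn.from_euler('z',WY).as_matrix();print(p)
cv2.imwrite('pics/i2.png',get_image('scene'));cv2.imwrite('pics/i2t.png',get_image('top'))
E
```

```text
t: 33.65
position: [0.5285, 0.2859, 0.275]
eef_rot: [-3.112, -0.28, 0.059]
contact_force: [0.3, 0.5, -0.1]
gripper_width: 0.0004
t 33.65 p [0.5285 0.2859 0.275 ] F [ 0.3  0.5 -0.1] w 0.4 j [0.36 0.34 1.41 0.03 1.42 1.75]
[ 0.07137169 -0.01802001  0.27496215]
```

View pics/i2.png

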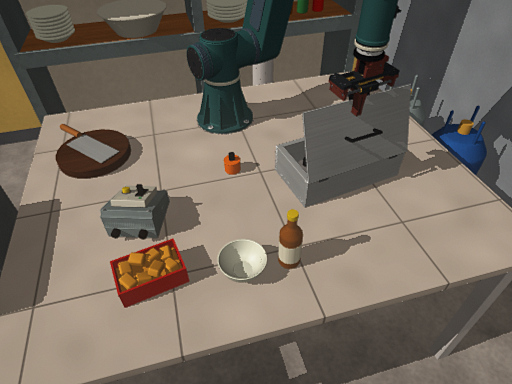

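View pics/i2t.png

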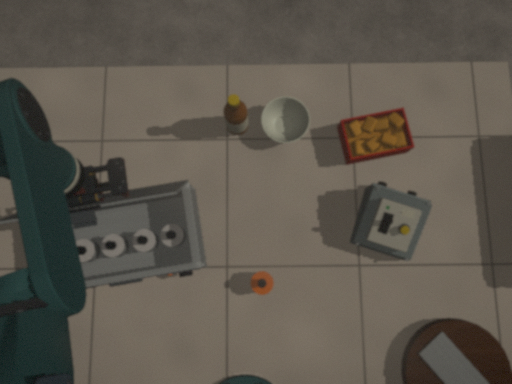

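The lid follows, now at about 1.3 rad. I'll continue the arc down to about 0.2.

Run:
```python
from h import *
p=(get_state()['position']-WC)@Rn.from_euler('z',WY).as_matrix()
r=.175
R=Rn.from_rotvec(get_state()['eef_rot'])
for th in(1.2,1.1,1,.9,.8,.7,.6,.5,.4,.3,.2,.1,0):
    q=wp(.105-r*np.cos(th)+.006*np.sin(th)+.010,p[1],.105+r*np.sin(th)+.006*np.cos(th))
    print(th,(R.inv().apply(q-get_state()['position'])/.4).round(3))
```

```text
1.2 [-0.039 -0.     0.013]
1.1 [-0.079 -0.     0.031]
1 [-0.117 -0.     0.053]
0.9 [-0.153 -0.     0.078]
0.8 [-0.185  0.     0.107]
0.7 [-0.215  0.     0.139]
0.6 [-0.242  0.001  0.174]
0.5 [-0.264  0.001  0.211]
0.4 [-0.284  0.002  0.251]
0.3 [-0.298  0.002  0.292]
0.2 [-0.309  0.003  0.334]
0.1 [-0.316  0.004  0.377]
0 [-0.318  0.005  0.421]
```

```bash
python3 -m inch '[{"offset":[-0.039,0,0.013],"roll":0},{"offset":[-0.079,0,0.031],"roll":0},{"offset":[-0.117,0,0.053],"roll":0},{"offset":[-0.153,0,0.078],"roll":0},{"offset":[-0.185,0,0.107],"roll":0},{"offset":[-0.215,0,0.139],"roll":0},{"offset":[-0.242,0,0.174],"roll":0},{"offset":[-0.264,0,0.211],"roll":0},{"offset":[-0.284,0,0.251],"roll":0},{"offset":[-0.298,0,0.292],"roll":0},{"offset":[-0.309,0,0.334],"roll":0},{"offset":[-0.309,0,0.334],"roll":0}]'
python3 - <<'E'
from h import *
st();p=(get_state()['position']-WC)@Rn.from_euler('z',WY).as_matrix();print(p)
cv2.imwrite('pics/i3.png',get_image('scene'));go(wp(.105-.19+.01,p[1],.105+.006),WY)
E
```

```text
t: 34.95
position: [0.4014, 0.2651, 0.1438]
eef_rot: [-3.114, -0.28, 0.065]
contact_force: [0.1, -0.2, -0.5]
gripper_width: 0.0004
t 34.95 p [0.4014 0.2651 0.1438] F [ 0.1 -0.2 -0.5] w 0.4 j [0.42 0.3  1.83 0.03 1.04 1.79]
[-0.05739439 -0.01708207  0.14377122]
offset [-0.044, 0.0016, 0.0864] roll 0.0033 rows 1 head 0.18 j6 1.79
```

View pics/i3.png

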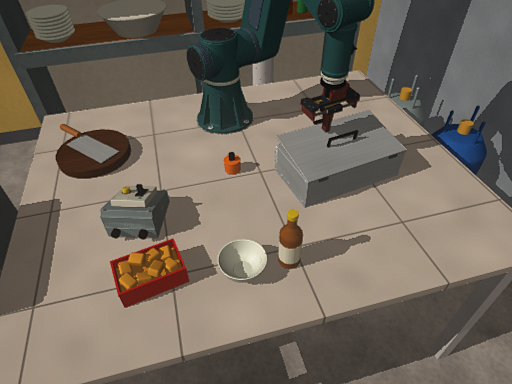

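```bash
python3 -m inch '[{"offset":[-0.02,0,-0.02],"roll":0},{"offset":[-0.042,0,-0.01],"roll":0},{"offset":[-0.043,0,0.02],"roll":0},{"offset":[-0.044,0,0.045],"roll":0},{"offset":[-0.044,0,0.06],"roll":0},{"offset":[-0.044,0,0.07],"roll":0},{"offset":[-0.044,0,0.078],"roll":0},{"offset":[-0.044,0,0.082],"roll":0},{"offset":[-0.044,0,0.082],"roll":0}]'
python3 - <<'E'
from h import *
st();p=(get_state()['position']-WC)@Rn.from_euler('z',WY).as_matrix();print(p)
E
```

```text
t: 35.9
position: [0.3841, 0.2628, 0.1125]
eef_rot: [-3.113, -0.28, 0.062]
contact_force: [-0.1, -0.3, 0.4]
gripper_width: 0.0006
t 35.9 p [0.3841 0.2628 0.1125] F [-0.1 -0.3  0.4] w 0.6 j [0.43 0.32 1.9  0.03 0.95 1.8 ]
[-0.07486552 -0.01645141  0.11253826]
```

```bash
python3 -m inch '[{"offset":[0,0,0.004],"roll":0},{"offset":[0,0,0.008],"roll":0},{"offset":[0,0,0.012],"roll":0},{"offset":[0,0,0.012],"roll":0}]'
python3 - <<'E'
from h import *
st()
S=get_image('scene');crop('scene',250,70,420,210,'i4.png',4.2,S)
E
```

```text
t: 36.3
position: [0.3845, 0.263, 0.111]
eef_rot: [-3.113, -0.281, 0.059]
contact_force: [-8.6, -6.1, 40.2]
gripper_width: 0.0008
t 36.3 p [0.3845 0.263  0.111 ] F [-8.6 -6.1 40.2] w 0.8 j [0.43 0.33 1.9  0.03 0.95 1.8 ]
```

View pics/i4.png

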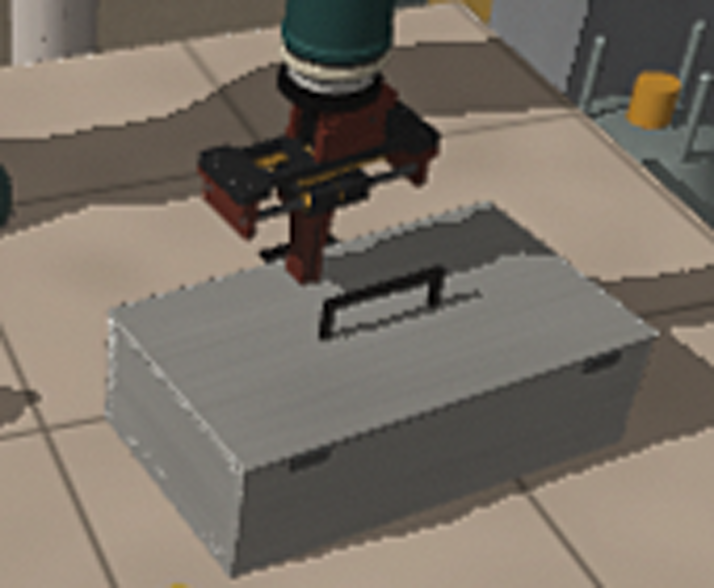

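The finger stopped at z = 0.111, which is the shut lid's face height, with 40 N in the last 1.5 mm. An unsnapped lid would sit at about 0.124. I'll retreat and check.

```bash
python3 -m inch '[{"offset":[0,0,-0.05],"roll":0},{"offset":[0,0,-0.2],"roll":0},{"offset":[0,0,-0.35],"roll":0},{"offset":[0,0.3,-0.4],"roll":0},{"offset":[0,0.6,-0.4],"roll":0},{"offset":[0,0.9,-0.4],"roll":0},{"offset":[0,0.9,-0.4],"roll":0},{"offset":[0,0.9,-0.4],"roll":0},{"offset":[0,0.9,-0.4],"roll":0},{"offset":[0,0.9,-0.4],"roll":0}]'
python3 - <<'E'
from h import *
st()
S=get_image('scene');T=get_image('top');cv2.imwrite('pics/j.png',S);crop('top',0,130,220,300,'jt.png',3.5,T);crop('scene',250,90,420,210,'jl.png',4.5,S);crop('scene',95,165,175,235,'jb.png',6,S)
for th in(0,.07,.12):
  for y in(-.1845,.1845):
    P=wp(.105-.21*np.cos(th),y,.111+.21*np.sin(th));u=proj('scene',P);print(th,y,u.round(1),((u-[250,90])*4.5).round())
for y in(-.1845,.1845):
    u=proj('scene',wp(.105,y,.111));print('hinge',((u-[250,90])*4.5).round())
E
```

```text
t: 37.35
position: [0.4527, -0.0819, 0.2638]
eef_rot: [-3.113, -0.28, 0.057]
contact_force: [1.0, 0.2, -0.3]
gripper_width: 0.0005
t 37.35 p [ 0.4527 -0.0819  0.2638] F [ 1.   0.2 -0.3] w 0.5 j [-0.33  0.14  1.71 -0.    1.33  1.06]
0 -0.1845 [273.1 143.3] [104. 240.]
0 0.1845 [363.8 116.7] [512. 120.]
0.07 -0.1845 [273.3 139.7] [105. 224.]
0.07 0.1845 [364.7 113.2] [516. 104.]
0.12 -0.1845 [273.5 137.2] [106. 212.]
0.12 0.1845 [365.5 110.8] [520.  93.]
hinge [251. 409.]
hinge [693. 260.]
```

View pics/j.png

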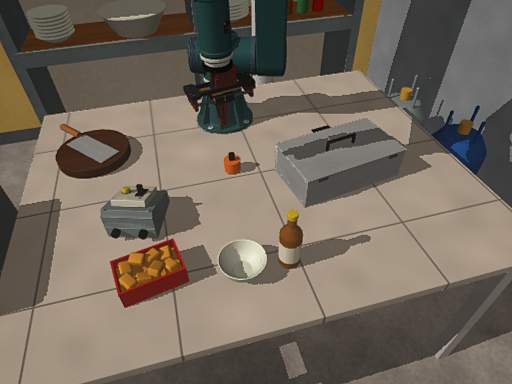

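View pics/jl.png

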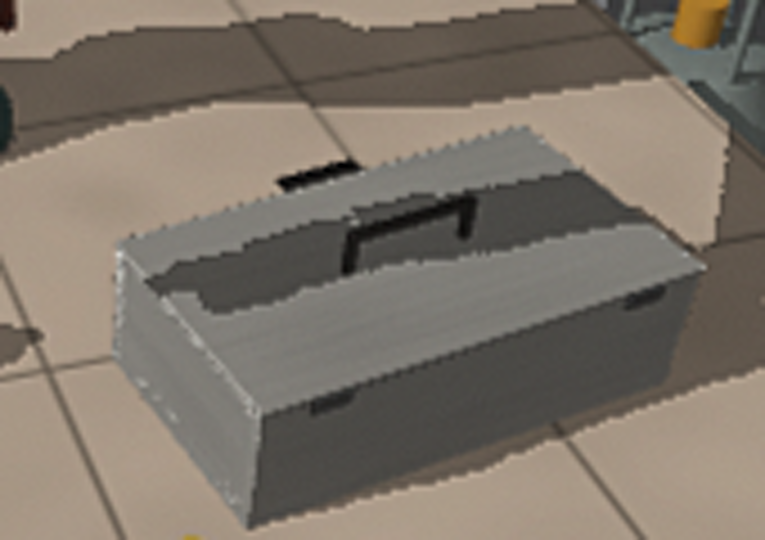

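View pics/jb.png

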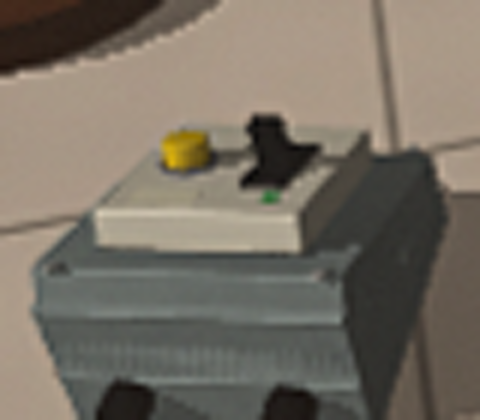

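View pics/jt.png

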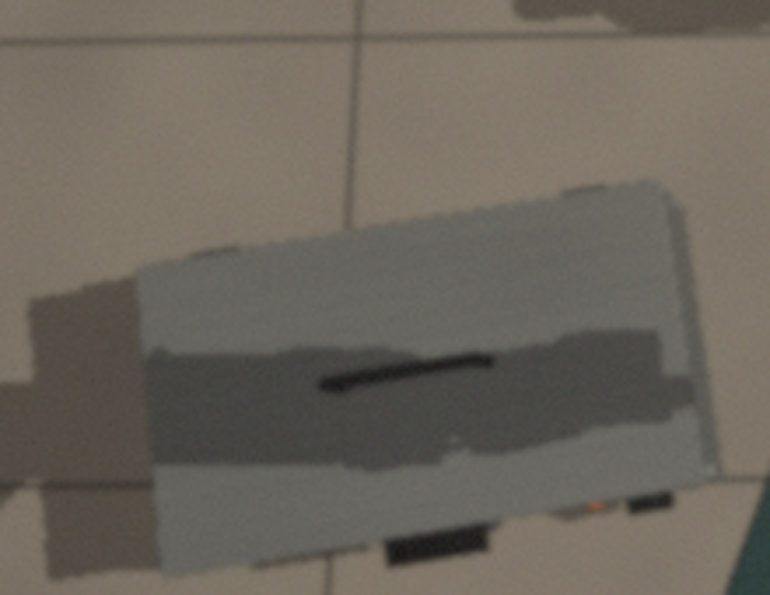

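The free edge sits about 13 px right of the predicted position and 1–5 px lower, the same shift as at the hinge corners. That matches angle 0; at 0.07 rad the edge would be 16 px higher. The lever is up, the lid is flat and the arm is clear, so I'll hand in.

```bash
python3 -c "
from workcell import *
print(hand_in())"
```

```text
the job is handed in; nothing more can be done
None
```

The food warmer is ready for service, and I handed the job in at about 37 s of the 210 s allowed; no verdict comes back.

- **Breaker test:** I pressed the test button until the lever dropped, then lifted the lever up to its stop. The first push jammed on the lever's end at about 46 N in total, measured at the wrist. I backed off and followed the lever's arc instead. The last picture shows it still latched up, as at the start.
- **Pots:** All four steel pots stood upright in one row in the well, seen in the top view before I shut the lid. I saw none of them knocked aside during the run. I left the orange look-alike alone.
- **Lid:** I swung it shut after the last pot was in and pressed the edge down. It stopped at 0.111 m, the shut height, rather than the roughly 0.124 m of an unsnapped tab. The wrist force reached about 40 N on that final press, applied by the fingertips.
- **Last checks:** The lid lies flat on the rim with the arm clear. Its edges appear about 3 px to the right of where I predicted, the same at the hinge and at the free edge. That is a small error in my estimate of the warmer's position, not a gap. The tab itself cannot be seen from the cameras. The bottle, bowl and basket look unmoved.

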